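# Soap dish out from under the sugar bowl

## Robot

A 6-joint arm with a two-finger parallel gripper is mounted at the origin on the work surface. World frame = base frame: x ahead of the robot, y to its left, z up, the work surface at z = 0. Lengths are in mm, angles in degrees, forces in N, time in s.
With the tool pointing down it reaches from about 250 to 775 mm from the base axis. Payload 4 kg.
Tool frame: the origin (TCP) lies midway between the tips of the shut fingers; the grasp point (between the pads) lies 19 mm behind it; x points along the fingers, y is the direction in which the jaws open and shut, and the axes are right-handed (so a half turn about x gives the same grasp; the last joint's range is limited). The gripper opens to 94 mm and grips with 3 to 60 N. Pads are 16 mm wide; open, the fingers measure 119 mm over their backs; the gripper's body (75 mm by 177 mm) begins 78 mm behind the grasp point.
Start: joints at [68.348, 4.996, 78.535, -0, 96.463, -5.907], TCP at [149.254, 529.38, 205.506] pointing down, gripper open.
Joint ranges: [-177.83, 177.83], [-43.37, 116.18], [15.69, 146.23], [-61.86, 241.86], [9.47, 152.12], [-147.06, 147.06]. Speed limits (degrees/s): [159.86, 159.86, 180, 180, 180, 180].

## Interface

Orientations are given as a 3x3 rotation matrix whose columns are the frame's x, y, z axes.
In Python, from workcell import read_state, capture, camera_info, hand_in gives the robot as it stands.
- The arm moves only by the shell command python3 -m handwheel 'ROWS'. ROWS is JSON, a list of rows, each an object with "linear": the shift along the world's x, y, z in units of 25 mm (1.0 is 25 mm), a list of three; "twist": the turn, a rotation vector about the world's x, y, z in units of 6 degrees (1.0 is 6 degrees), a list of three; "jaw": the closure, from 0 (fully open) to 1 (shut). In form: [{"linear": [tx, ty, tz], "twist": [rx, ry, rz], "jaw": jaw}, ...]. A call has 1 to 8 rows; each row shifts and turns the pose as measured when the row begins; what a row does not reach is not made up. A row lasts 1/12 s, in which the tool goes at most 41.7 mm and 7.16 degrees, less where a joint would pass 70% of its speed; a pose out of reach is approached as far as the arm can. A call is refused whole if a number of a shift passes 1 or a number of a turn 1, either way. A call with a gripper value outside its range is refused whole. The fingers move at their own pace and stop on an object; the grip force is fixed at half the most. Time passes only in rows, so rows that do not move let the fingers close. It gives the time, the measured TCP pose, the force and the opening at its end, in the units of the state.
- read_state(): the state, without advancing time (a new reading comes with each control period).
- capture(name): name is "side" or "top" or "wrist"; returns the picture (384x512x3 uint8, red, green, blue); there is no depth.
- camera_info(name): a dict with "fx", "fy", "cx", "cy" (pixels), "R" (3x3) and "t" (3): a world point X has camera coordinates R X + t. Camera axes: x right, y down, z forward; pixel columns grow to the right and rows downward; lengths in mm; the calibration is good to about 2 mm. A picture is of the moment at which its call begins: read the wrist's pose just before it. camera_info takes no time and is no camera call; for the wrist camera it gives the pose at the moment of the call.
- hand_in(): hands the job in, once; it reports no verdict.
The state is a dict: "t": time; "joints": joint angles; "qvel": joint speeds; "effort": joint torques, N m; "ee_pos": TCP position; "eef_rot": TCP orientation; "force": force on the tool from outside, world axes, zero at the start; "ft_torque": the same for the moment, N m; "width": finger opening in mm.
Only numpy, scipy, OpenCV 4.12 (cv2) and the standard library are available. Lean on these libraries where they do the work, as an engineer would, in place of code of your own. Each camera call takes 0.05 s, during which the arm holds its last target.

## Task

The soap dispenser is empty, so the green soap dish is wanted, but it has ended up in the middle of a stack: the cream sugar bowl with the blue lid stands on it, and the round bamboo coaster lies under it. Lift the sugar bowl off and set it down on the sill clear of the stack, put the soap dish flat in the middle of the dark mat and lengthwise along it, then set the sugar bowl back upright on the middle of the bamboo coaster. Leave the coaster where it lies, and keep the bowl upright and never drop it.

Things in the scene. Friction and masses are not known exactly. Their poses are not given: they have to be found in the camera images.
- bowl: Cream ceramic sugar bowl, blue lid, 84 mm high; origin: centre of its underside, z up its axis. Foot 44 mm across, belly 68 mm (26 mm up), lid 64 mm, flat top 58 mm up. Cylindrical blue knob on it, 24 mm across, from 58 to 84 mm up. The lid is fixed tight: lift the bowl (about 0.28 kg) by the knob. Starts standing on the soap dish, near its middle. The terracotta pot of the same shape is not meant
- dish: Green slatted plastic soap dish: flat block 105 mm long (x axis), 56 mm wide (y axis), 18 mm high, about 0.1 kg; origin: centre of its underside. Starts flat on the bamboo coaster, nearly centred, its length up to 50 degrees from world x. Grasp it across its width; the coaster reaches up to 24 mm beyond its long sides, so keep fingertips above the coaster's top
- coaster: Round light bamboo coaster, 92 mm across, 8 mm thick, loose (0.08 kg), flat on the sill (height 0) under the stack; origin: centre of its underside, top 8 mm above. A speckled cork coaster elsewhere is not meant. The sill halfway between this coaster and the mat is always empty, with room to set the bowl down there
- mat: Dark slate-coloured rectangular mat, 140 mm (x axis) by 100 mm (y axis), 3 mm thick, fixed flat on the sill, empty; origin: centre of its underside. Mat and stack lie left and right of the robot's centre line, either way round. Nothing else stands within 90 mm of the middle of the mat or of the stack; other things, up to 175 mm tall, stand farther out
There are look-alikes about, which are no part of the job. There is more than one size of the dish; the one meant has the size given above. Leave any turquoise look-alike of the coaster alone.

How it is judged:
By the outcome, as a careful person would: the job done as asked, in the order asked, and still so for the second after the job is handed in, with the robot touching nothing.
It also fails if it takes over 69 s, if anything falls off the work surface, if the arm or the gripper's body presses on something with over 40 N, if the wrist force passes 120 N, or if a joint passes its speed limit or range.

## Working session

There is one attempt and no reset: what is moved stays moved. The work goes in short steps, Python scripts to look and compute and a shell command to move; the robot and the scene stay as the last step left them, time stands still between calls to the robot, and variables do not carry over. Pictures are saved under pics/ and viewed, and the job is handed in when it is done.

```bash
mkdir -p pics; ls
python3 - <<'E'
from workcell import *
import cv2
s=read_state(); print(s)
for n in ["side","top","wrist"]:
    im=capture(n); cv2.imwrite(f"pics/{n}0.png",im[:,:,::-1]); 
    i=camera_info(n); print(n,i)
E
```

```text
pics
{'t': 0.0, 'joints': array([ 6.83485658e+01,  5.04081805e+00,  7.86243182e+01,  1.15311249e-03,
        9.64618762e+01, -5.90730297e+00]), 'qvel': array([-0.02996236,  0.07116528, -0.09395478,  0.00333442, -0.1369036 ,
        0.10618115]), 'effort': array([ 7.59980994e-04, -3.40200770e+01, -3.02417922e+01,  7.18299346e-02,
        3.33333551e-02, -1.65142906e-04]), 'ee_pos': array([149.0354055 , 528.85900098, 204.2916471 ]), 'eef_rot': array([[-8.36489400e-04,  2.71338785e-01,  9.62483539e-01],
       [-2.05300197e-03,  9.62481382e-01, -2.71339961e-01],
       [-9.99997543e-01, -2.20295361e-03, -2.48046412e-04]]), 'force': array([0.73022856, 0.34898364, 0.59661738]), 'ft_torque': array([ 0.00542686, -0.02951687,  0.00925316]), 'width': 94.36589718820531}
side {'fx': 386.4076845741683, 'fy': 386.4076845741683, 'cx': 257.6640753258848, 'cy': 191.52448422706198, 'R': array([[-0.87760209, -0.47927082, -0.01067934],
       [-0.33551801,  0.62998007, -0.70039472],
       [ 0.34240653, -0.61108476, -0.71367582]]), 't': array([438.47288278, 207.64924295, 612.58428173])}
top {'fx': 438.47676520201753, 'fy': 438.47676520201753, 'cx': 262.26585067965226, 'cy': 191.31205243850695, 'R': array([[-0.02469956, -0.99947636, -0.02090326],
       [-0.98520753,  0.02788315, -0.16908178],
       [ 0.16957609,  0.0164178 , -0.98538034]]), 't': array([  13.82977131,  500.09246798, 1020.91159916])}
wrist {'fx': 296.0290237749283, 'fy': 296.0290237749283, 'cx': 254.84207478946868, 'cy': 189.57993543070543, 'R': array([[ 0.27210958,  0.96226548, -0.00123096],
       [ 0.92470349, -0.26113344,  0.27700681],
       [ 0.26623265, -0.07651448, -0.96086717]]), 't': array([-548.46970582,  -28.65782701,  392.22013338])}
```

View pics/top0.png

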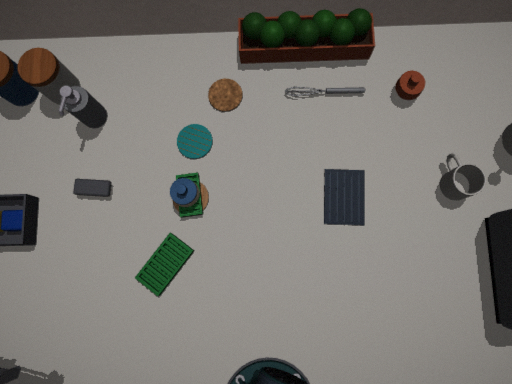

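View pics/side0.png

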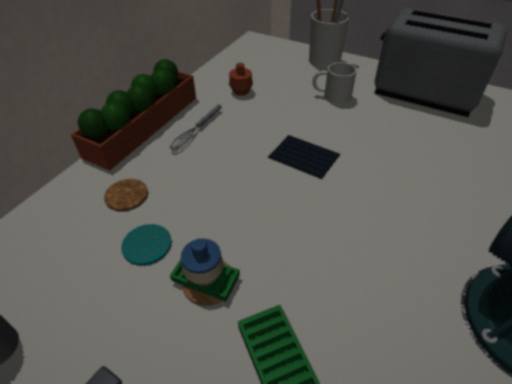

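View pics/wrist0.png

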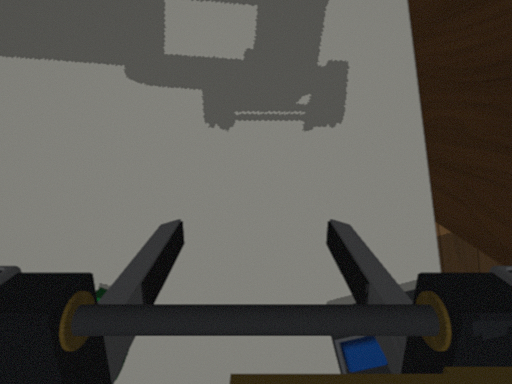

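The top view shows the stack at about (188,195), the mat at (345,197), a larger green dish at (165,265), the turquoise coaster at (195,141), and the arm out at the lower left. I'll enlarge the stack and mat.

```bash
cat > h.py <<'E'
import numpy as np, cv2
from workcell import *
def pt(n,u,v,z,info=None):
    i=info or camera_info(n); R=i["R"];t=i["t"]
    d=R.T@np.array([(u-i["cx"])/i["fx"],(v-i["cy"])/i["fy"],1]); c=-R.T@t
    return (c+d*(z-c[2])/d[2])
def px(n,X,info=None):
    i=info or camera_info(n); p=i["R"]@np.array(X,float)+i["t"]
    return i["fx"]*p[0]/p[2]+i["cx"], i["fy"]*p[1]/p[2]+i["cy"]
def crop(src,x0,y0,w,h,k,out):
    im=cv2.imread(src)[y0:y0+h,x0:x0+w]; cv2.imwrite(out,cv2.resize(im,None,fx=k,fy=k,interpolation=cv2.INTER_CUBIC))
E
python3 - <<'E'
from h import *
crop("pics/top0.png",155,160,70,70,8,"pics/a.png")
crop("pics/top0.png",310,160,70,70,8,"pics/b.png")
crop("pics/side0.png",150,220,110,95,7,"pics/c.png")
E
```

```text
(no output)
```

View pics/a.png

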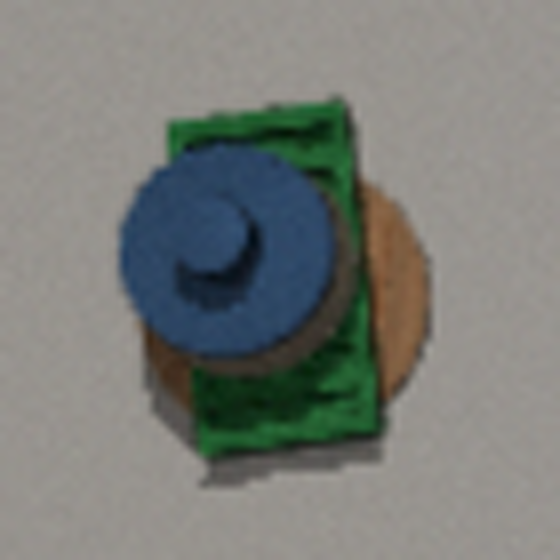

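View pics/b.png

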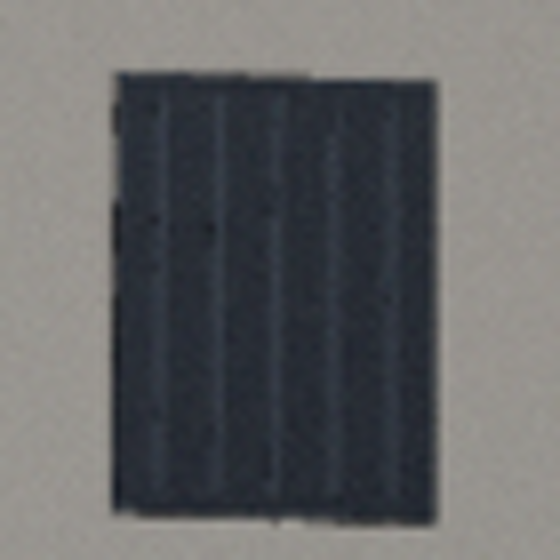

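View pics/c.png

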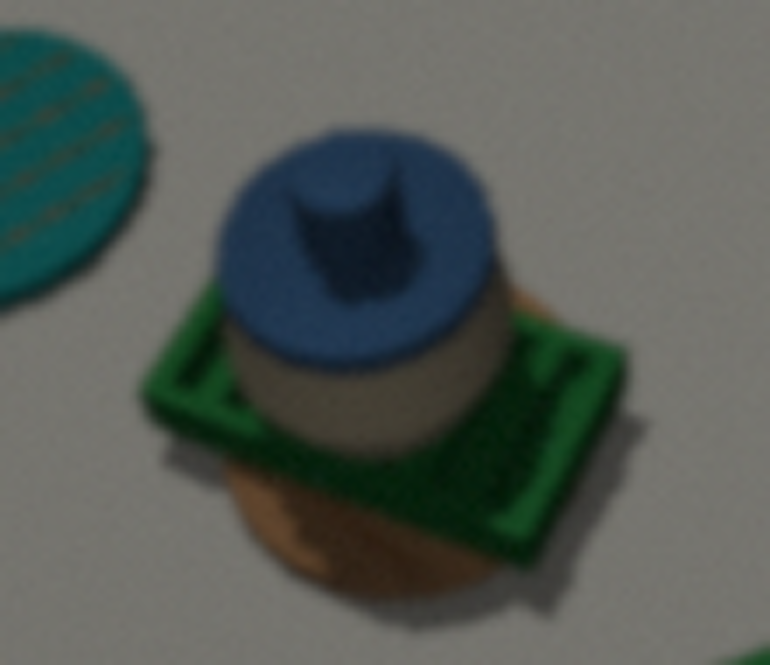

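Run:
```python
from h import *
np.set_printoptions(precision=1,suppress=True)
A=lambda u,v,z:pt("top",155+u/8-.45,160+v/8-.45,z)
B=lambda u,v,z:pt("top",310+u/8-.45,160+v/8-.45,z)
C=lambda u,v,z:pt("side",150+u/7-.45,220+v/7-.45,z)
def rect(P):
    P=np.array(P);print(P[:,:2].tolist() and P.round(1)); c=P.mean(0); print("c",c,[np.linalg.norm(P[i]-P[i-1]).round(1) for i in range(4)])
    for e in (P[1]-P[2],P[0]-P[3]): print("ang",np.degrees(np.arctan2(e[1],e[0])))
rect([A(*p,26) for p in [(168,120),(342,98),(382,430),(203,457)]])
rect([B(*p,3) for p in [(117,73),(436,82),(436,523),(113,513)]])
rect([C(*p,26) for p in [(213,285),(628,348),(530,560),(145,393)]])
print("lid top",A(227,250,84),A(120,250,84),A(333,250,84)); print("lid side",C(356,249,84), "knob side",C(348,183,110))
print("knobtop",A(212,232,110))
print("coaster right edge",A(431,285,8),"side bottom",C(400,598,8))
```

```text
[[551.6 215.8  26. ]
 [557.1 161.5  26. ]
 [452.7 149.1  26. ]
 [445.8 204.1  26. ]]
c [501.8 182.6  26. ] [np.float64(106.4), np.float64(54.6), np.float64(105.1), np.float64(55.4)]
ang 6.7386967589170235
ang 6.309810954292903
[[ 560.8 -157.     3. ]
 [ 555.  -257.2    3. ]
 [ 415.7 -248.3    3. ]
 [ 421.4 -149.     3. ]]
c [ 488.2 -202.9    3. ] [np.float64(139.6), np.float64(100.5), np.float64(139.6), np.float64(99.6)]
ang -3.653578643685346
ang -3.2869451820484383
[[553.  183.4  26. ]
 [452.9 150.4  26. ]
 [443.8 209.8  26. ]
 [548.7 216.2  26. ]]
c [499.6 189.9  26. ] [np.float64(33.1), np.float64(105.4), np.float64(60.1), np.float64(105.1)]
ang -81.30441993648317
ang -82.62297553916162
lid top [499.7 185.5  84. ] [500.5 216.9  84. ] [498.8 154.4  84. ]
lid side [498.5 188.2  84. ] knob side [496.9 188.4 110. ]
knobtop [500.3 184.6 110. ]
coaster right edge [500.3 136.5   8. ] side bottom [471.7 224.6   8. ]
```

Both views agree: the dish top is about 105x55 mm, centred at (502,183) with a yaw of 6.5°. The bowl is at (499.5,186). The mat is 140x100 mm at (488,-203) with a yaw of -3.5°. I'll move above the bowl.

```bash
python3 -m handwheel '[{"linear":[1,-0.98,0],"twist":[0,0,0.4],"jaw":0},{"linear":[1,-0.98,0],"twist":[0,0,0.4],"jaw":0},{"linear":[1,-0.98,0],"twist":[0,0,0.4],"jaw":0},{"linear":[1,-0.98,0],"twist":[0,0,0.4],"jaw":0},{"linear":[1,-0.98,0],"twist":[0,0,0.4],"jaw":0},{"linear":[1,-0.98,0],"twist":[0,0,0.4],"jaw":0},{"linear":[1,-0.98,0],"twist":[0,0,0.4],"jaw":0},{"linear":[1,-0.98,0],"twist":[0,0,0.4],"jaw":0}]'
```

```text
t: 0.82
ee_pos: [348.8, 327.2, 200.1]
eef_rot: [[-0.005, -0.092, 0.996], [-0.006, 0.996, 0.092], [-1.0, -0.006, -0.006]]
force: [0.9, 0.6, -0.1]
width: 94.1
```

```bash
python3 -m handwheel '[{"linear":[1,-0.95,0],"twist":[0,0,0.2],"jaw":0},{"linear":[1,-0.95,0],"twist":[0,0,0],"jaw":0},{"linear":[1,-0.95,0],"twist":[0,0,0],"jaw":0},{"linear":[1,-0.95,0],"twist":[0,0,0],"jaw":0},{"linear":[1,-0.95,0],"twist":[0,0,0],"jaw":0},{"linear":[1,-0.95,0],"twist":[0,0,0],"jaw":0},{"linear":[0,0,0],"twist":[0,0,0],"jaw":0}]'
python3 - <<'E'
from h import *
s=read_state();print(s["ee_pos"],s["eef_rot"])
i=camera_info("wrist"); im=capture("wrist"); cv2.imwrite("pics/w1.png",im[:,:,::-1])
for z in (84,110): print(z,px("wrist",(499.5,186,z),i))
E
```

```text
t: 1.4
ee_pos: [506.8, 170.8, 197.3]
eef_rot: [[-0.007, -0.109, 0.994], [-0.009, 0.994, 0.109], [-1.0, -0.008, -0.008]]
force: [0.3, 0.0, -0.7]
width: 94.1
[506.83081971 170.82712839 197.26702595] [[-0.00698099 -0.10864965  0.99405559]
 [-0.00920415  0.99404469  0.10858382]
 [-0.99993327 -0.00839142 -0.00793944]]
84 (np.float64(272.13847559452256), np.float64(181.82899432617032))
110 (np.float64(273.47525741601237), np.float64(188.61418907075355))
```

View pics/w1.png

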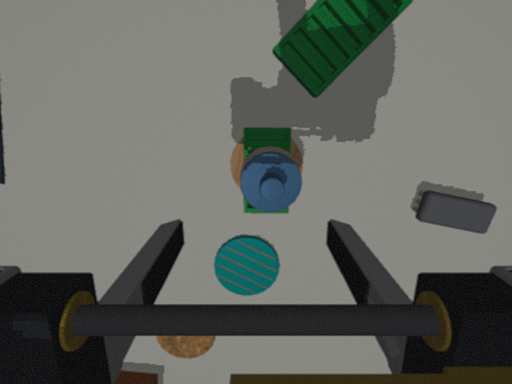

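The wrist image shows the knob at about (272,187). My estimate predicts (273,189), so they agree. I'll correct xy and tilt, then descend.

```bash
python3 -m handwheel '[{"linear":[-0.3,0.6,0],"twist":[0.09,-0.07,0],"jaw":0},{"linear":[0,0,-1],"twist":[0,0,0],"jaw":0},{"linear":[0,0,-1],"twist":[0,0,0],"jaw":0},{"linear":[0,0,0],"twist":[0,0,0],"jaw":0}]'
```

```text
t: 1.78
ee_pos: [496.2, 190.0, 146.7]
eef_rot: [[-0.001, -0.109, 0.994], [0.005, 0.994, 0.109], [-1.0, 0.005, -0.0]]
force: [-0.5, 0.5, -0.0]
width: 93.8
```

```bash
python3 -m handwheel '[{"linear":[0.12,-0.14,-0.8],"twist":[-0.04,0,0],"jaw":0},{"linear":[0,0,-0.8],"twist":[0,0,0],"jaw":0},{"linear":[0,0,-0.5],"twist":[0,0,0],"jaw":0},{"linear":[0,0,0],"twist":[0,0,0],"jaw":0}]'
python3 - <<'E'
from h import *
s=read_state();print(s["ee_pos"])
im=capture("side"); cv2.imwrite("pics/s1.png",im[:,:,::-1]);crop("pics/s1.png",130,170,140,140,4,"pics/s1c.png")
E
```

```text
t: 2.12
ee_pos: [496.8, 190.3, 95.6]
eef_rot: [[0.0, -0.114, 0.993], [0.003, 0.993, 0.114], [-1.0, 0.003, 0.0]]
force: [0.2, -0.8, 0.2]
width: 94.2
[496.75891389 190.2794364   95.59684903]
```

View pics/s1c.png

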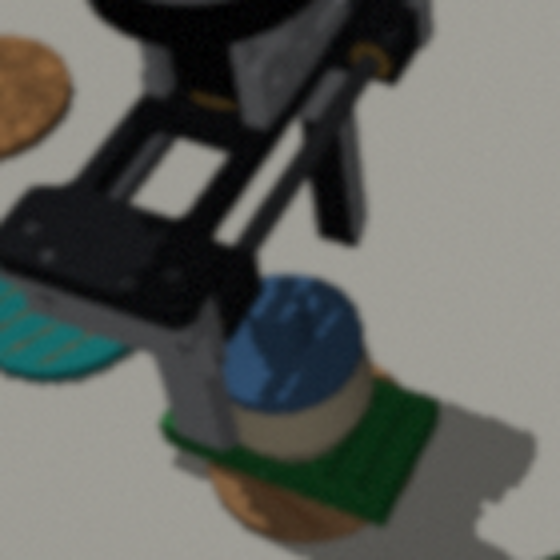

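The fingers straddle the knob. I'll correct xy and lower a little more.

```bash
python3 -m handwheel '[{"linear":[0.12,-0.16,-0.15],"twist":[0,0,0],"jaw":0},{"linear":[0.05,0,-0.15],"twist":[0,0,0],"jaw":0},{"linear":[0,0,0],"twist":[0,0,0],"jaw":0}]'
```

```text
t: 2.42
ee_pos: [503.6, 187.9, 93.5]
eef_rot: [[0.008, -0.116, 0.993], [0.005, 0.993, 0.116], [-1.0, 0.004, 0.009]]
force: [-0.3, -0.2, -0.3]
width: 93.7
```

```bash
python3 -m handwheel '[{"linear":[-0.1,0,-0.25],"twist":[0,0,0],"jaw":0},{"linear":[0,0,0],"twist":[0,0,0],"jaw":0},{"linear":[0,0,0],"twist":[0,0,0],"jaw":0}]'; for i in 1 2 3; do python3 -m handwheel '[{"linear":[0,0,0],"twist":[0,0,0],"jaw":0}]' | sed -n 2,3p; done
```

```text
t: 2.67
ee_pos: [502.4, 188.3, 89.2]
eef_rot: [[0.012, -0.116, 0.993], [0.007, 0.993, 0.116], [-1.0, 0.005, 0.013]]
force: [0.1, -0.8, -0.4]
width: 94.2
ee_pos: [502.4, 188.2, 89.2]
eef_rot: [[0.012, -0.116, 0.993], [0.007, 0.993, 0.116], [-1.0, 0.005, 0.013]]
ee_pos: [502.5, 188.2, 89.5]
eef_rot: [[0.013, -0.116, 0.993], [0.007, 0.993, 0.116], [-1.0, 0.005, 0.013]]
ee_pos: [502.5, 188.3, 89.6]
eef_rot: [[0.013, -0.116, 0.993], [0.007, 0.993, 0.116], [-1.0, 0.005, 0.013]]
```

```bash
python3 -m handwheel '[{"linear":[-0.1,-0.09,-0.08],"twist":[-0.07,0.12,0],"jaw":0},{"linear":[0,0,0],"twist":[0,0,0],"jaw":0}]'; python3 -m handwheel '[{"linear":[0,0,0],"twist":[0,0,0],"jaw":0}]'
```

```text
t: 3.08
ee_pos: [499.9, 185.8, 87.8]
eef_rot: [[-0.001, -0.116, 0.993], [-0.001, 0.993, 0.116], [-1.0, -0.001, -0.001]]
force: [0.3, 0.3, -0.3]
width: 93.9
t: 3.17
ee_pos: [499.9, 185.8, 87.7]
eef_rot: [[-0.001, -0.116, 0.993], [-0.001, 0.993, 0.116], [-1.0, -0.001, -0.001]]
force: [-0.4, -0.1, 0.6]
width: 94.0
```

Aligned. Closing.

```bash
python3 -m handwheel '[{"linear":[0,0,0],"twist":[0,0,0],"jaw":1},{"linear":[0,0,0],"twist":[0,0,0],"jaw":1},{"linear":[0,0,0],"twist":[0,0,0],"jaw":1},{"linear":[0,0,0],"twist":[0,0,0],"jaw":1},{"linear":[0,0,0],"twist":[0,0,0],"jaw":1},{"linear":[0,0,0],"twist":[0,0,0],"jaw":1},{"linear":[0,0,0],"twist":[0,0,0],"jaw":1},{"linear":[0,0,0],"twist":[0,0,0],"jaw":1}]'; python3 -m handwheel '[{"linear":[0,0,0],"twist":[0,0,0],"jaw":1},{"linear":[0,0,0],"twist":[0,0,0],"jaw":1},{"linear":[0,0,0],"twist":[0,0,0],"jaw":1},{"linear":[0,0,0],"twist":[0,0,0],"jaw":1}]'
```

```text
t: 3.83
ee_pos: [499.9, 185.7, 87.6]
eef_rot: [[-0.001, -0.116, 0.993], [-0.001, 0.993, 0.116], [-1.0, -0.001, -0.001]]
force: [-0.6, -0.4, 0.1]
width: 43.9
t: 4.17
ee_pos: [499.9, 185.7, 87.6]
eef_rot: [[-0.001, -0.115, 0.993], [-0.001, 0.993, 0.115], [-1.0, -0.001, -0.001]]
force: [-0.1, 0.1, 0.6]
width: 23.5
```

```bash
python3 -m handwheel '[{"linear":[0,0,0],"twist":[0,0,0],"jaw":1},{"linear":[0,0,0.2],"twist":[0,0,0],"jaw":1},{"linear":[0,0,0.4],"twist":[0,0,0],"jaw":1},{"linear":[0,0,0.6],"twist":[0,0,0],"jaw":1},{"linear":[0,0,0.6],"twist":[0,0,0],"jaw":1},{"linear":[0,0,0.4],"twist":[0,0,0],"jaw":1},{"linear":[0,0,0.2],"twist":[0,0,0],"jaw":1},{"linear":[0,0,0],"twist":[0,0,0],"jaw":1}]'
python3 - <<'E'
from h import *
s=read_state();print(s["ee_pos"],s["force"],s["width"])
im=capture("side"); cv2.imwrite("pics/s2.png",im[:,:,::-1]);crop("pics/s2.png",100,120,200,200,3,"pics/s2c.png")
E
```

```text
t: 4.83
ee_pos: [496.8, 185.0, 148.8]
eef_rot: [[-0.009, -0.116, 0.993], [-0.003, 0.993, 0.116], [-1.0, -0.002, -0.009]]
force: [-0.3, -0.8, -1.9]
width: 23.3
[496.78712838 185.00284096 148.80298097] [-0.27926254 -0.7528538  -1.89981203] 23.27293855148744
```

View pics/s2c.png

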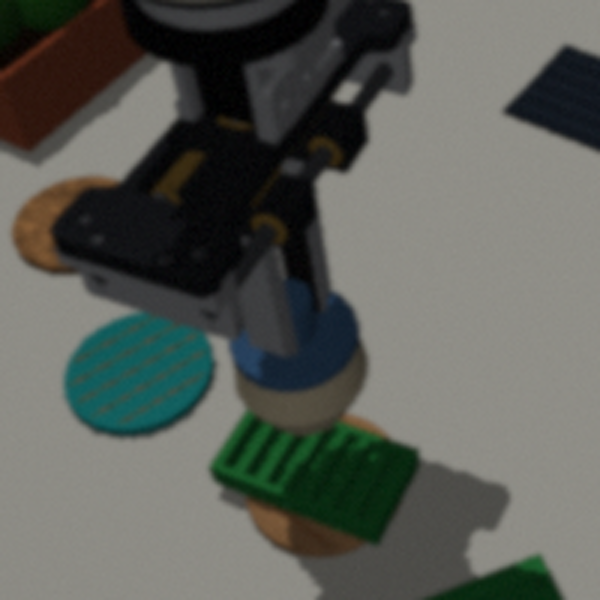

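```bash
python3 -m handwheel '[{"linear":[0,-0.4,0],"twist":[0.03,-0.08,0],"jaw":1},{"linear":[0,-0.8,0],"twist":[0,0,0],"jaw":1},{"linear":[0,-1,0],"twist":[0,0,0],"jaw":1},{"linear":[0,-1,0],"twist":[0,0,0],"jaw":1},{"linear":[0,-1,0],"twist":[0,0,0],"jaw":1},{"linear":[0,-1,0],"twist":[0,0,0],"jaw":1},{"linear":[0,-0.8,0],"twist":[0,0,0],"jaw":1},{"linear":[0,-0.6,0],"twist":[0,0,0],"jaw":1}]';python3 -m handwheel '[{"linear":[0,-0.4,0],"twist":[0,0,0],"jaw":1},{"linear":[0,0,0],"twist":[0,0,0],"jaw":1},{"linear":[0,0,0],"twist":[0,0,0],"jaw":1}]'
```

```text
t: 5.55
ee_pos: [490.1, 12.0, 140.5]
eef_rot: [[-0.012, -0.123, 0.992], [-0.002, 0.992, 0.123], [-1.0, -0.0, -0.012]]
force: [0.0, -0.1, -3.1]
width: 23.3
t: 5.8
ee_pos: [487.7, -2.9, 137.9]
eef_rot: [[-0.016, -0.117, 0.993], [-0.003, 0.993, 0.117], [-1.0, -0.001, -0.017]]
force: [-0.6, 0.2, -2.8]
width: 23.2
```

```bash
python3 -m handwheel '[{"linear":[0.2,-0.2,-0.2],"twist":[0.03,-0.16,0],"jaw":1},{"linear":[0,0,-0.5],"twist":[0,0,0],"jaw":1},{"linear":[0,0,-0.6],"twist":[0,0,0],"jaw":1},{"linear":[0,0,-0.6],"twist":[0,0,0],"jaw":1},{"linear":[0,0,-0.4],"twist":[0,0,0],"jaw":1},{"linear":[0,0,-0.1],"twist":[0,0,0],"jaw":1},{"linear":[0,0,0],"twist":[0,0,0],"jaw":1},{"linear":[0,0,0],"twist":[0,0,0],"jaw":1}]'
```

```text
t: 6.47
ee_pos: [492.4, -2.1, 75.2]
eef_rot: [[0.001, -0.124, 0.992], [0.004, 0.992, 0.124], [-1.0, 0.004, 0.002]]
force: [-0.3, 0.3, -2.5]
width: 23.2
```

Run:
```python
from h import *
im=capture("side"); cv2.imwrite("pics/s3.png",im[:,:,::-1]);crop("pics/s3.png",180,70,200,200,3,"pics/s3c.png")
```

```text
(no output)
```

View pics/s3c.png

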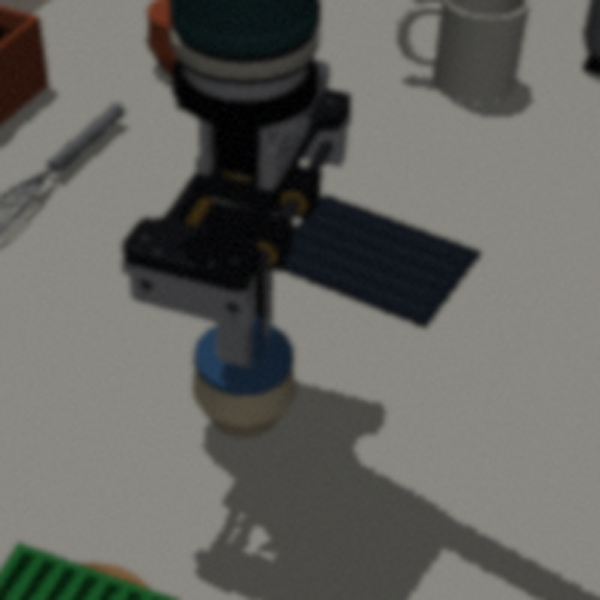

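```bash
python3 -m handwheel '[{"linear":[0,0,-0.3],"twist":[-0.04,0,0],"jaw":1},{"linear":[0,0,0],"twist":[0,0,0],"jaw":1},{"linear":[0,0,0],"twist":[0,0,0],"jaw":1}]'; python3 -m handwheel '[{"linear":[0,0,-0.1],"twist":[0,0,0],"jaw":1},{"linear":[0,0,0],"twist":[0,0,0],"jaw":1}]'
```

```text
t: 6.77
ee_pos: [494.4, -2.0, 69.7]
eef_rot: [[0.007, -0.124, 0.992], [-0.001, 0.992, 0.124], [-1.0, -0.002, 0.006]]
force: [0.5, 0.0, -2.6]
width: 23.1
t: 6.93
ee_pos: [494.8, -2.0, 67.6]
eef_rot: [[0.008, -0.124, 0.992], [-0.001, 0.992, 0.124], [-1.0, -0.002, 0.007]]
force: [-0.0, 0.3, -2.4]
width: 23.4
```

```bash
python3 -m handwheel '[{"linear":[0,0,-0.14],"twist":[0,0.07,0],"jaw":1},{"linear":[0,0,0],"twist":[0,0,0],"jaw":1}]'; python3 -m handwheel '[{"linear":[0,0,-0.08],"twist":[0,0,0],"jaw":1},{"linear":[0,0,0],"twist":[0,0,0],"jaw":1}]';  python3 -m handwheel '[{"linear":[0,0,0],"twist":[0,0,0],"jaw":1}]'
```

```text
t: 7.1
ee_pos: [495.0, -2.2, 64.2]
eef_rot: [[0.001, -0.124, 0.992], [-0.001, 0.992, 0.124], [-1.0, -0.001, 0.001]]
force: [-0.4, -0.6, -2.7]
width: 23.3
t: 7.27
ee_pos: [495.2, -2.3, 62.0]
eef_rot: [[0.001, -0.124, 0.992], [-0.001, 0.992, 0.124], [-1.0, -0.001, 0.0]]
force: [-1.2, -0.8, -3.7]
width: 23.1
t: 7.35
ee_pos: [495.2, -2.3, 61.9]
eef_rot: [[0.001, -0.124, 0.992], [-0.001, 0.992, 0.124], [-1.0, -0.001, 0.0]]
force: [0.0, 0.0, -2.7]
width: 23.5
```

```bash
for i in 1 2 3; do python3 -m handwheel '[{"linear":[0,0,-0.03],"twist":[0,0,0],"jaw":1},{"linear":[0,0,0],"twist":[0,0,0],"jaw":1}]' | grep -v rot; done
```

```text
t: 7.52
ee_pos: [495.6, -2.4, 61.7]
force: [0.1, -0.3, -3.2]
width: 23.2
t: 7.68
ee_pos: [496.1, -2.5, 61.7]
force: [-0.9, -0.4, -1.8]
width: 23.2
t: 7.85
ee_pos: [496.6, -2.5, 61.6]
force: [-0.5, 1.0, -2.4]
width: 23.4
```

```bash
for i in 1 2; do python3 -m handwheel '[{"linear":[-0.03,0,-0.09],"twist":[0,0,0],"jaw":1},{"linear":[0,0,0],"twist":[0,0,0],"jaw":1}]' ; done
```

```text
t: 8.02
ee_pos: [497.3, -2.7, 62.1]
eef_rot: [[0.008, -0.124, 0.992], [-0.002, 0.992, 0.124], [-1.0, -0.003, 0.008]]
force: [0.1, -0.6, -3.7]
width: 23.3
t: 8.18
ee_pos: [498.5, -2.8, 61.8]
eef_rot: [[0.014, -0.124, 0.992], [-0.002, 0.992, 0.124], [-1.0, -0.004, 0.013]]
force: [-0.1, -0.8, -2.6]
width: 23.7
```

```bash
python3 -m handwheel '[{"linear":[-0.12,0,-0.1],"twist":[0.03,0.13,0],"jaw":1},{"linear":[0,0,0],"twist":[0,0,0],"jaw":1}]'
python3 - <<'E'
from h import *
im=capture("side"); cv2.imwrite("pics/s4.png",im[:,:,::-1]);crop("pics/s4.png",220,150,90,90,7,"pics/s4c.png")
E
```

```text
t: 8.35
ee_pos: [499.1, -3.1, 62.0]
eef_rot: [[0.009, -0.124, 0.992], [0.0, 0.992, 0.124], [-1.0, -0.001, 0.009]]
force: [0.3, 0.4, -3.5]
width: 23.5
```

View pics/s4c.png

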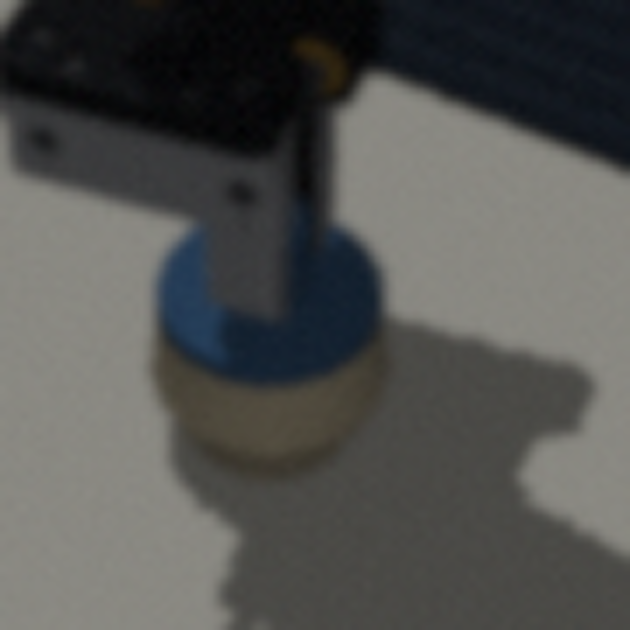

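```bash
python3 - <<'E'
from h import *
for h in (0,2,4):
  c=np.array(px("side",(499.1,-3.1,58+h))); f=[ (np.array(px("side",(499.1+22*np.cos(a),-3.1+22*np.sin(a),h)))-[220,150])*7+3 for a in np.linspace(0,6.28,60)]
  f=np.array(f); print(h,(c-[220,150])*7+3,"foot lowest",f[f[:,1].argmax()],"l/r",f[:,0].min(),f[:,0].max())
  l=np.array([ (np.array(px("side",(499.1+32*np.cos(a),-3.1+32*np.sin(a),58+h)))-[220,150])*7+3 for a in np.linspace(0,6.28,60)])
  print("   lid rim lowest",l[:,1].max(),"left",l[:,0].min(),"right",l[:,0].max())
E
python3 -m handwheel '[{"linear":[-0.2,0,-0.2],"twist":[0,0.1,0],"jaw":1},{"linear":[0,0,0],"twist":[0,0,0],"jaw":1}]'
```

```text
0 [271.47673078 285.00534222] foot lowest [269.76009217 483.12131155] l/r 197.60163144665228 349.1547838518318
   lid rim lowest 370.2893387106757 left 155.13126634333454 right 387.90338192225425
2 [271.40820966 279.8861128 ] foot lowest [269.69070185 478.54326191] l/r 197.4021378145088 349.2313613638014
   lid rim lowest 365.18008219807416 left 154.83891404341216 right 388.0588150337408
4 [271.3394246  274.74716489] foot lowest [269.62105331 473.9481762 ] l/r 197.20191610299008 349.30821842130274
   lid rim lowest 360.05053293404774 left 154.54543491562208 right 388.2148474540961
t: 8.57
ee_pos: [500.1, -3.2, 62.6]
eef_rot: [[0.013, -0.124, 0.992], [-0.0, 0.992, 0.124], [-1.0, -0.002, 0.013]]
force: [0.4, 0.1, -2.4]
width: 23.2
```

Run:
```python
from h import *
np.set_printoptions(precision=2,suppress=True)
s=read_state()
for k in s: print(k,s[k])
```

```text
t 8.5667
joints [  -6.92    2.33   97.92    0.09   78.99 -104.05]
qvel [ 0.03 -0.65 -2.11  0.43 -1.04 -0.1 ]
effort [  0.03 -32.15 -30.65   0.03  -0.18  -0.  ]
ee_pos [500.08  -3.16  62.62]
eef_rot [[ 0.01 -0.12  0.99]
 [-0.    0.99  0.12]
 [-1.   -0.    0.01]]
force [ 0.44  0.08 -2.39]
ft_torque [-0.01 -0.02 -0.01]
width 23.214448361258615
```

```bash
python3 -m handwheel '[{"linear":[-0.08,0,-0.12],"twist":[0,0.1,0],"jaw":1}]'; python3 -m handwheel '[{"linear":[-0.08,0,-0.12],"twist":[0,0.05,0],"jaw":1}]'; python3 -m handwheel '[{"linear":[0,0,0],"twist":[0,0,0],"jaw":1}]'; python3 -m handwheel '[{"linear":[0,0,0],"twist":[0,0,0],"jaw":1}]'
```

```text
t: 8.65
ee_pos: [499.9, -3.5, 61.4]
eef_rot: [[0.008, -0.124, 0.992], [-0.001, 0.992, 0.124], [-1.0, -0.002, 0.007]]
force: [2.4, -0.7, 14.6]
width: 23.3
t: 8.73
ee_pos: [500.3, -3.6, 61.4]
eef_rot: [[0.008, -0.124, 0.992], [-0.001, 0.992, 0.124], [-1.0, -0.002, 0.008]]
force: [-0.6, 1.8, 17.9]
width: 23.4
t: 8.82
ee_pos: [500.3, -3.6, 61.7]
eef_rot: [[0.008, -0.124, 0.992], [-0.001, 0.992, 0.124], [-1.0, -0.002, 0.008]]
force: [1.1, 0.2, -2.6]
width: 23.5
t: 8.9
ee_pos: [500.4, -3.6, 61.6]
eef_rot: [[0.008, -0.124, 0.992], [-0.001, 0.992, 0.124], [-1.0, -0.002, 0.008]]
force: [1.1, 0.1, 1.7]
width: 23.6
```

Force rises to +18 N when pressing and the height is 61.6 mm, as expected, so the bowl stands on the sill. Releasing.

```bash
python3 -m handwheel '[{"linear":[0,0,0],"twist":[0,0,0],"jaw":0.6},{"linear":[0,0,0],"twist":[0,0,0],"jaw":0.5},{"linear":[0,0,0],"twist":[0,0,0],"jaw":0.4},{"linear":[0,0,0.1],"twist":[0,0,0],"jaw":0.4},{"linear":[0,0,0.6],"twist":[0,0,0],"jaw":0.3},{"linear":[0,0,1],"twist":[0,0,0],"jaw":0.2},{"linear":[0,0,1],"twist":[0,0.08,0],"jaw":0},{"linear":[0,0,1],"twist":[0,0,0],"jaw":0}]'; python3 -m handwheel '[{"linear":[0,0,1],"twist":[0,0,0],"jaw":0},{"linear":[0,1,0],"twist":[0,0,0],"jaw":0},{"linear":[0,1,0],"twist":[0,0,0],"jaw":0},{"linear":[0,0.8,0],"twist":[0,0,0],"jaw":0},{"linear":[0,0,0],"twist":[0,0,0],"jaw":0}]'
python3 - <<'E'
from h import *
for n in ("top","side"):
  im=capture(n); cv2.imwrite(f"pics/{n}5.png",im[:,:,::-1])
i=camera_info("wrist"); im=capture("wrist"); cv2.imwrite("pics/w5.png",im[:,:,::-1]); import pickle; pickle.dump(i,open("w5.pkl","wb"))
crop("pics/top5.png",155,140,150,100,5,"pics/t5c.png")
E
```

```text
t: 9.57
ee_pos: [488.9, -2.6, 143.4]
eef_rot: [[-0.033, -0.124, 0.992], [0.002, 0.992, 0.124], [-0.999, 0.006, -0.032]]
force: [-0.3, 0.2, 0.2]
width: 73.1
t: 9.98
ee_pos: [491.2, 68.0, 176.5]
eef_rot: [[-0.023, -0.119, 0.993], [0.001, 0.993, 0.119], [-1.0, 0.004, -0.023]]
force: [-0.4, -0.1, -0.5]
width: 93.5
```

View pics/t5c.png

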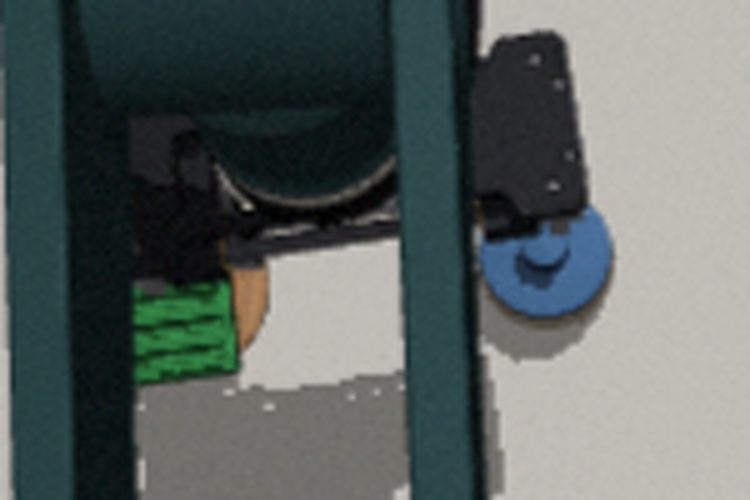

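View pics/w5.png

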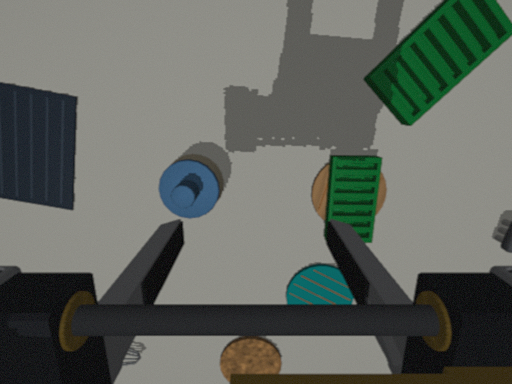

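View pics/side5.png

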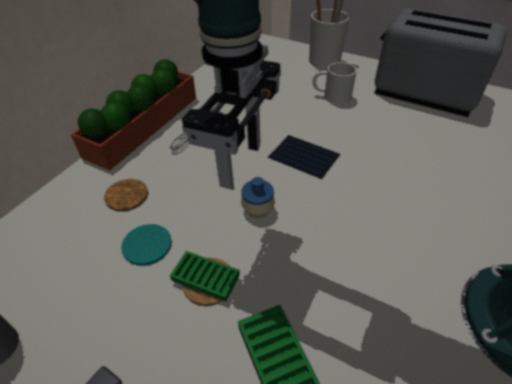

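The bowl stands upright on the sill. Dish and coaster are now clear in the wrist view (dish about (353,198)), so I'll enlarge that.

Run:
```python
from h import *
crop("pics/w5.png",300,145,100,105,6,"pics/w5c.png")
crop("pics/side5.png",160,240,90,75,7,"pics/s5c.png")
```

```text
(no output)
```

View pics/w5c.png

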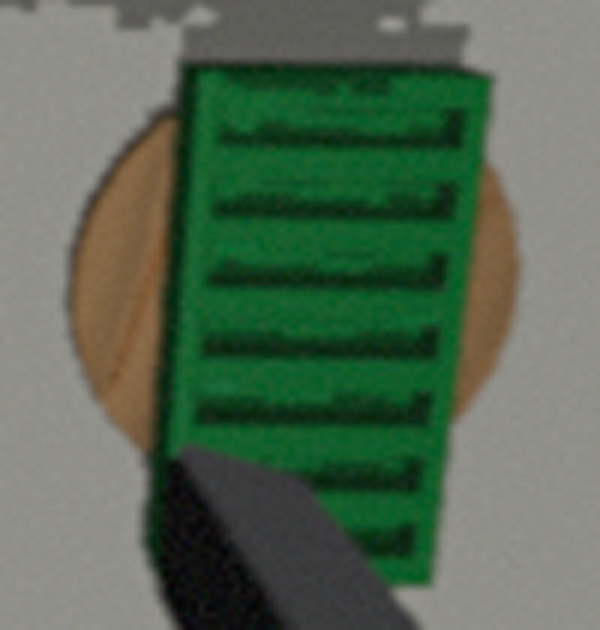

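View pics/s5c.png

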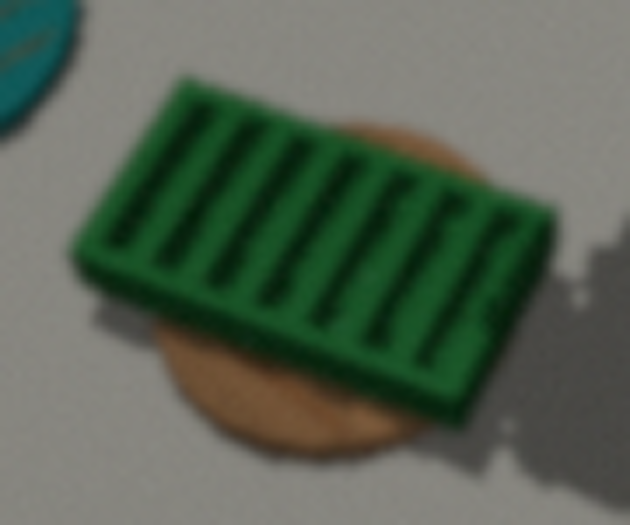

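Run:
```python
from h import *
import pickle; i=pickle.load(open("w5.pkl","rb")); np.set_printoptions(precision=1,suppress=True)
W=lambda u,v,z:pt("wrist",300+u/6-.45,145+v/6-.45,z,i)
C=lambda u,v,z:pt("side",160+u/7-.45,240+v/7-.45,z)
a,b,c=[W(*p,26) for p in [(198,68),(490,77),(430,583)]]
print(a,b,c,"centre",(a+c)/2,np.linalg.norm(a-b),np.linalg.norm(c-b),"ang",np.degrees(np.arctan2(*(b-c)[[1,0]])) )
P=np.array([C(*p,26) for p in [(192,78),(553,210),(460,405),(80,248)]]);print(P,"c",P.mean(0),[np.degrees(np.arctan2(*e[[1,0]])) for e in (P[0]-P[1],P[3]-P[2])])
def fit(Q):
    Q=np.array(Q)[:,:2]; s=np.linalg.lstsq(np.c_[2*Q,np.ones(len(Q))],(Q**2).sum(1),rcond=None)[0]; print("coaster",s[:2],np.sqrt(s[2]+s[0]**2+s[1]**2))
fit([W(*p,8) for p in [(70,290),(98,190),(165,115),(110,395),(147,450)]]+[W(*p,8) for p in[(490,180),(519,265),(458,425)]])
fit([C(*p,8) for p in [(335,125),(420,135),(488,183),(160,330),(190,395),(250,437),(320,450),(420,425)]])
```

```text
[452.8 148.4  26. ] [448.  203.2  26. ] [550.5 214.3  26. ] centre [501.6 181.4  26. ] 55.00662131955673 103.06328501831531 ang -173.83082608845191
[[554.2 161.1  26. ]
 [453.6 151.4  26. ]
 [445.8 206.6  26. ]
 [548.5 214.5  26. ]] c [500.5 183.4  26. ] [np.float64(5.468316414416403), np.float64(4.422027835643316)]
coaster [496.8 181.4] 45.29331182208296
coaster [496.3 183.7] 45.32960629318565
```

```bash
python3 -m handwheel '[{"linear":[0.1,1,-0.2],"twist":[0,-0.22,0],"jaw":0},{"linear":[0.1,1,-0.2],"twist":[0,0,0],"jaw":0},{"linear":[0.1,1,-0.3],"twist":[0,0,0],"jaw":0},{"linear":[0.1,1,-0.3],"twist":[0,0,0],"jaw":0},{"linear":[0,0.3,-0.8],"twist":[0,0,0],"jaw":0},{"linear":[0,0,-0.8],"twist":[0,0,0],"jaw":0},{"linear":[0,0,-0.8],"twist":[0,0,0],"jaw":0},{"linear":[0,0,0],"twist":[0,0,0],"jaw":0}]'
```

```text
t: 10.8
ee_pos: [502.6, 166.5, 86.2]
eef_rot: [[-0.001, -0.103, 0.995], [-0.007, 0.995, 0.103], [-1.0, -0.007, -0.002]]
force: [-0.3, 0.2, 0.3]
width: 94.1
```

```bash
python3 -m handwheel '[{"linear":[0,0.6,-0.3],"twist":[0.07,0,0.05],"jaw":0},{"linear":[0,0,-0.6],"twist":[0,0,0],"jaw":0},{"linear":[0,0,-0.6],"twist":[0,0,0],"jaw":0},{"linear":[0,0,0],"twist":[0,0,0],"jaw":0}]'
```

```text
t: 11.13
ee_pos: [504.4, 181.2, 48.8]
eef_rot: [[0.001, -0.103, 0.995], [0.002, 0.995, 0.103], [-1.0, 0.002, 0.001]]
force: [-0.3, -0.3, -1.0]
width: 94.1
```

```bash
python3 -m handwheel '[{"linear":[-0.1,0,-0.5],"twist":[0,0,0.06],"jaw":0},{"linear":[0,0,-0.5],"twist":[0,0,0],"jaw":0},{"linear":[0,0,-0.2],"twist":[0,0,0],"jaw":0},{"linear":[0,0,0],"twist":[0,0,0],"jaw":0}]'
```

```text
t: 11.47
ee_pos: [505.3, 182.2, 22.5]
eef_rot: [[0.007, -0.108, 0.994], [0.005, 0.994, 0.108], [-1.0, 0.004, 0.008]]
force: [0.6, -0.0, -0.4]
width: 94.1
```

```bash
python3 -m handwheel '[{"linear":[-0.15,0,-0.36],"twist":[-0.05,0.08,0],"jaw":0},{"linear":[0,0,0],"twist":[0,0,0],"jaw":0},{"linear":[0,0,0],"twist":[0,0,0],"jaw":0}]'
```

```text
t: 11.72
ee_pos: [503.4, 182.7, 15.9]
eef_rot: [[0.003, -0.107, 0.994], [0.0, 0.994, 0.107], [-1.0, -0.0, 0.003]]
force: [-0.0, 0.6, 0.5]
width: 94.1
```

```bash
python3 -m handwheel '[{"linear":[-0.1,0,-0.15],"twist":[0,0.03,0],"jaw":0},{"linear":[0,0,0],"twist":[0,0,0],"jaw":0}]'
python3 - <<'E'
from h import *
im=capture("side"); cv2.imwrite("pics/s6.png",im[:,:,::-1]);crop("pics/s6.png",130,190,150,130,5,"pics/s6c.png")
E
```

```text
t: 11.88
ee_pos: [501.4, 183.0, 12.9]
eef_rot: [[0.001, -0.107, 0.994], [0.001, 0.994, 0.107], [-1.0, 0.001, 0.001]]
force: [-0.7, 0.5, 0.1]
width: 93.7
```

View pics/s6c.png

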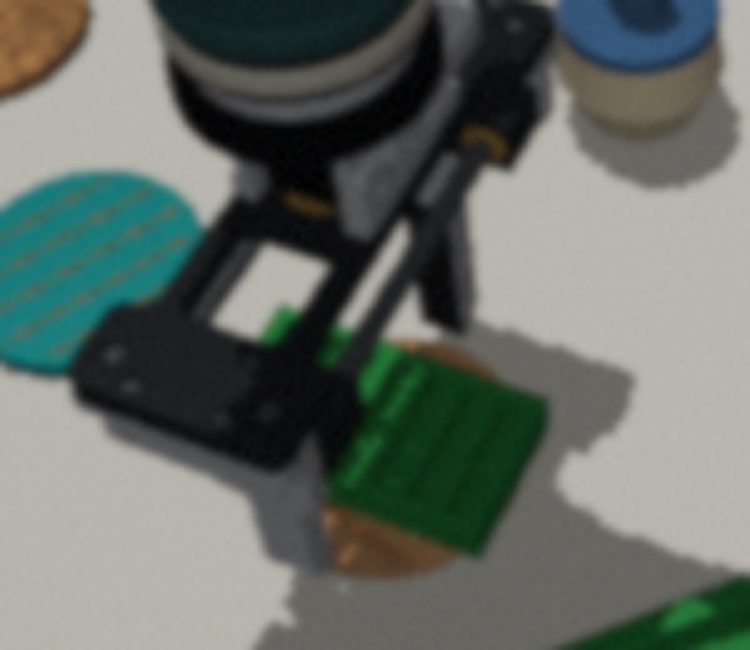

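The fingers straddle the dish's width above the coaster. Closing.

```bash
python3 -m handwheel '[{"linear":[0,0,0],"twist":[0,0,0],"jaw":0.3},{"linear":[0,0,0],"twist":[0,0,0],"jaw":0.4},{"linear":[0,0,0],"twist":[0,0,0],"jaw":0.5},{"linear":[0,0,0],"twist":[0,0,0],"jaw":0.6},{"linear":[0,0,0],"twist":[0,0,0],"jaw":0.7},{"linear":[0,0,0],"twist":[0,0,0],"jaw":0.8},{"linear":[0,0,0],"twist":[0,0,0],"jaw":1},{"linear":[0,0,0],"twist":[0,0,0],"jaw":1}]'; python3 -m handwheel '[{"linear":[0,0,0],"twist":[0,0,0],"jaw":1},{"linear":[0,0,0],"twist":[0,0,0],"jaw":1}]'
```

```text
t: 12.6
ee_pos: [502.6, 183.2, 14.4]
eef_rot: [[0.004, -0.107, 0.994], [0.001, 0.994, 0.107], [-1.0, 0.001, 0.004]]
force: [-0.5, -0.7, -0.4]
width: 55.7
t: 12.77
ee_pos: [502.6, 183.2, 14.4]
eef_rot: [[0.004, -0.107, 0.994], [0.001, 0.994, 0.107], [-1.0, 0.001, 0.004]]
force: [-0.1, -0.5, 0.3]
width: 55.5
```

```bash
python3 -m handwheel '[{"linear":[0,0,0.25],"twist":[0,0,0],"jaw":1},{"linear":[0,0,0.6],"twist":[0,0,0],"jaw":1},{"linear":[0,0,0.9],"twist":[0,0,0],"jaw":1},{"linear":[0,0,0.9],"twist":[0,0,0],"jaw":1},{"linear":[0,0,0.9],"twist":[0,0,0],"jaw":1},{"linear":[0,0,0.9],"twist":[0,0,0],"jaw":1},{"linear":[0,0,0.4],"twist":[0,0,0],"jaw":1},{"linear":[0,0,0],"twist":[0,0,0],"jaw":1}]'
python3 - <<'E'
from h import *
im=capture("side"); cv2.imwrite("pics/s7.png",im[:,:,::-1]);crop("pics/s7.png",100,110,200,200,3,"pics/s7c.png")
E
```

```text
t: 13.43
ee_pos: [498.1, 182.0, 139.0]
eef_rot: [[-0.005, -0.107, 0.994], [-0.001, 0.994, 0.107], [-1.0, -0.0, -0.005]]
force: [-0.1, 0.5, -1.3]
width: 55.7
```

View pics/s7c.png

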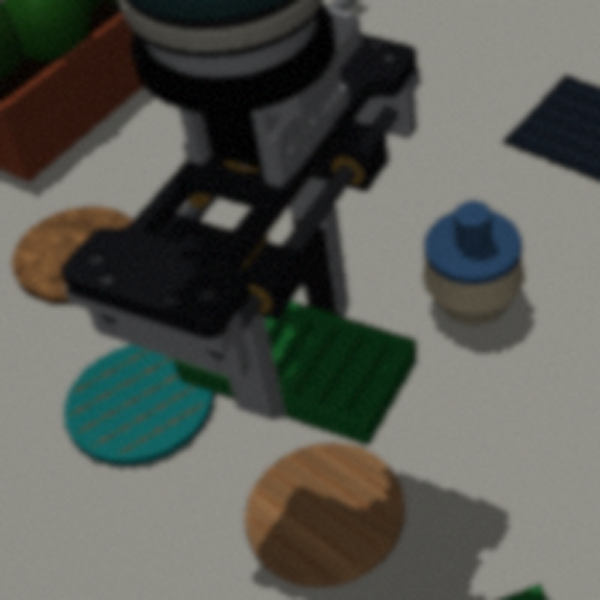

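The dish is lifted and the coaster lies bare at about its old place. Carrying the dish over to the mat.

```bash
python3 -m handwheel '[{"linear":[0,-0.5,0.1],"twist":[0,0,0],"jaw":1},{"linear":[0,-1,0.1],"twist":[0,0,-0.2],"jaw":1},{"linear":[0,-1,0.1],"twist":[0,0,-0.2],"jaw":1},{"linear":[0,-1,0.1],"twist":[0,0,-0.2],"jaw":1},{"linear":[0,-1,0],"twist":[0,0,-0.2],"jaw":1},{"linear":[0,-1,0],"twist":[0,0,-0.2],"jaw":1},{"linear":[0,-1,0],"twist":[0,0,-0.2],"jaw":1},{"linear":[0,-1,0],"twist":[0,0,-0.2],"jaw":1}]'; python3 -m handwheel '[{"linear":[0,-1,0],"twist":[0,0,-0.1],"jaw":1},{"linear":[0,-1,0],"twist":[0,0,0],"jaw":1},{"linear":[0,-1,0],"twist":[0,0,0],"jaw":1},{"linear":[0,-1,0],"twist":[0,0,0],"jaw":1},{"linear":[0,-0.9,0],"twist":[0,0,0],"jaw":1},{"linear":[0,-0.7,0],"twist":[0,0,0],"jaw":1},{"linear":[0,-0.4,0],"twist":[0,0,0],"jaw":1},{"linear":[0,0,0],"twist":[0,0,0],"jaw":1}]'
```

```text
t: 14.15
ee_pos: [488.3, -14.0, 134.7]
eef_rot: [[-0.03, 0.037, 0.999], [-0.0, 0.999, -0.037], [-1.0, -0.002, -0.03]]
force: [-0.1, -0.1, -0.9]
width: 55.9
t: 14.82
ee_pos: [474.4, -179.7, 118.9]
eef_rot: [[-0.059, 0.058, 0.997], [0.005, 0.998, -0.058], [-0.998, 0.002, -0.059]]
force: [-0.1, -0.2, -1.2]
width: 55.7
```

```bash
python3 -m handwheel '[{"linear":[0.3,-0.5,0],"twist":[-0.02,-0.28,0],"jaw":1},{"linear":[0.3,-0.4,-0.3],"twist":[-0.02,-0.28,0],"jaw":1},{"linear":[0,0,-0.6],"twist":[0,0,0],"jaw":1},{"linear":[0,0,-0.6],"twist":[0,0,0],"jaw":1},{"linear":[0,0,-0.3],"twist":[0,0,0],"jaw":1},{"linear":[0,0,0],"twist":[0,0,0],"jaw":1}]'
```

```text
t: 15.32
ee_pos: [486.6, -199.4, 67.7]
eef_rot: [[-0.005, 0.058, 0.998], [0.008, 0.998, -0.058], [-1.0, 0.008, -0.006]]
force: [-0.9, -0.1, -1.3]
width: 55.7
```

```bash
python3 -m handwheel '[{"linear":[0.06,-0.1,-0.3],"twist":[-0.08,-0.05,0],"jaw":1},{"linear":[0,0,-0.5],"twist":[0,0,0],"jaw":1},{"linear":[0,0,-0.5],"twist":[0,0,0],"jaw":1},{"linear":[0,0,-0.2],"twist":[0,0,0],"jaw":1},{"linear":[0,0,0],"twist":[0,0,0],"jaw":1}]'
```

```text
t: 15.73
ee_pos: [489.1, -200.1, 29.2]
eef_rot: [[0.002, 0.054, 0.999], [-0.002, 0.999, -0.054], [-1.0, -0.002, 0.003]]
force: [-0.4, -0.1, -1.0]
width: 56.0
```

```bash
python3 -m handwheel '[{"linear":[0,-0.12,-0.4],"twist":[0.02,0.02,0],"jaw":1},{"linear":[0,0,-0.2],"twist":[0,0,0],"jaw":1},{"linear":[0,0,0],"twist":[0,0,0],"jaw":1},{"linear":[0,0,0],"twist":[0,0,0],"jaw":1}]'
python3 - <<'E'
from h import *
im=capture("side"); cv2.imwrite("pics/s8.png",im[:,:,::-1]);crop("pics/s8.png",240,90,120,110,6,"pics/s8c.png")
E
```

```text
t: 16.07
ee_pos: [490.4, -203.6, 14.4]
eef_rot: [[0.003, 0.053, 0.999], [-0.001, 0.999, -0.053], [-1.0, -0.001, 0.003]]
force: [0.0, 0.3, -1.0]
width: 55.6
```

View pics/s8c.png

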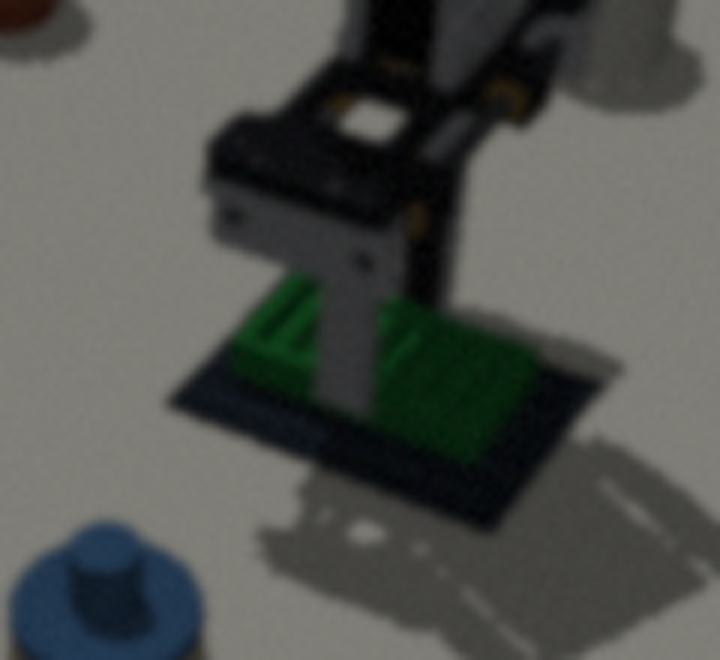

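```bash
python3 -m handwheel '[{"linear":[-0.03,0,-0.14],"twist":[0,0.02,-0.06],"jaw":1}]';python3 -m handwheel '[{"linear":[0,0,-0.08],"twist":[0,0,0],"jaw":1}]';python3 -m handwheel '[{"linear":[0,0,-0.08],"twist":[0,0,0],"jaw":1}]'
```

```text
t: 16.2
ee_pos: [490.5, -204.0, 12.0]
eef_rot: [[0.003, 0.06, 0.998], [-0.003, 0.998, -0.06], [-1.0, -0.002, 0.003]]
force: [0.3, -0.3, -1.0]
width: 56.1
t: 16.28
ee_pos: [490.5, -204.1, 9.9]
eef_rot: [[0.003, 0.06, 0.998], [-0.003, 0.998, -0.06], [-1.0, -0.003, 0.003]]
force: [-0.3, -0.7, -1.9]
width: 55.5
t: 16.37
ee_pos: [490.8, -204.3, 9.4]
eef_rot: [[0.003, 0.06, 0.998], [-0.003, 0.998, -0.06], [-1.0, -0.003, 0.003]]
force: [-4.4, 1.5, 16.1]
width: 55.7
```

Contact at 9.4 mm, as predicted. Opening and rising.

```bash
python3 -m handwheel '[{"linear":[0,0,0.02],"twist":[0,0,0],"jaw":0.3},{"linear":[0,0,0],"twist":[0,0,0],"jaw":0.2},{"linear":[0,0,0],"twist":[0,0,0],"jaw":0.1},{"linear":[0,0,0.1],"twist":[0,0,0],"jaw":0},{"linear":[0,0,0.3],"twist":[0,0,0],"jaw":0},{"linear":[0,0,0.8],"twist":[0,0,0],"jaw":0},{"linear":[0,0,1],"twist":[0,0,0],"jaw":0},{"linear":[0,0,1],"twist":[0,0,0],"jaw":0}]'; python3 -m handwheel '[{"linear":[0,0,1],"twist":[0,0,0],"jaw":0},{"linear":[0,0,1],"twist":[0,0,0],"jaw":0},{"linear":[0,1,0.6],"twist":[0,0,0],"jaw":0},{"linear":[0,1,0],"twist":[0,0,0],"jaw":0},{"linear":[0,1,0],"twist":[0,0,0],"jaw":0},{"linear":[0,1,0],"twist":[0,-0.2,0],"jaw":0},{"linear":[0,0,0],"twist":[0,0,0],"jaw":0}]'
python3 - <<'E'
from h import *
for n in ("top","side"):
  im=capture(n); cv2.imwrite(f"pics/{n}9.png",im[:,:,::-1])
i=camera_info("wrist"); im=capture("wrist"); cv2.imwrite("pics/w9.png",im[:,:,::-1]); import pickle; pickle.dump(i,open("w9.pkl","wb"))
crop("pics/side9.png",155,100,200,220,3,"pics/s9c.png")
E
```

```text
t: 17.03
ee_pos: [486.9, -202.2, 88.1]
eef_rot: [[-0.007, 0.061, 0.998], [0.003, 0.998, -0.06], [-1.0, 0.002, -0.007]]
force: [0.3, -0.0, 0.3]
width: 93.9
t: 17.62
ee_pos: [490.7, -101.9, 169.7]
eef_rot: [[0.034, 0.066, 0.997], [-0.005, 0.998, -0.065], [-0.999, -0.003, 0.034]]
force: [-0.2, -0.1, 0.4]
width: 93.9
```

View pics/w9.png

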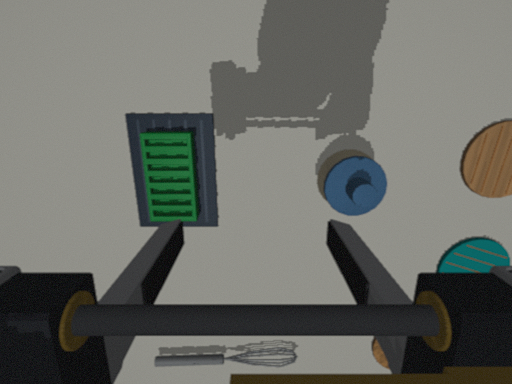

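View pics/top9.png

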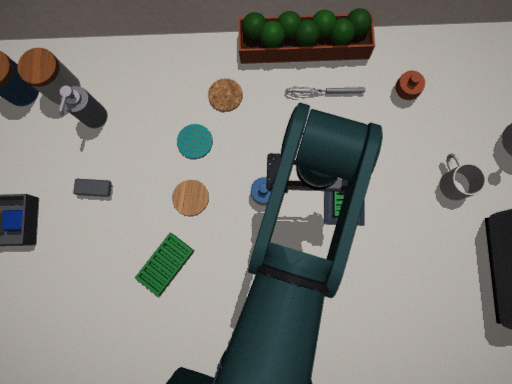

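View pics/s9c.png

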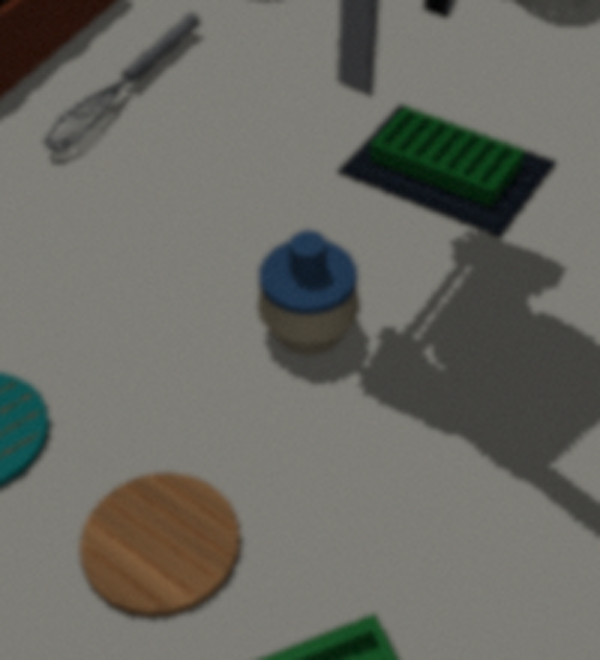

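Run:
```python
from h import *
crop("pics/w9.png",115,105,115,130,5,"pics/a9.png")
crop("pics/side9.png",260,125,90,65,8,"pics/b9.png")
crop("pics/top9.png",165,170,55,55,10,"pics/c9.png")
crop("pics/w9.png",310,145,90,80,7,"pics/d9.png")
```

```text
(no output)
```

View pics/a9.png

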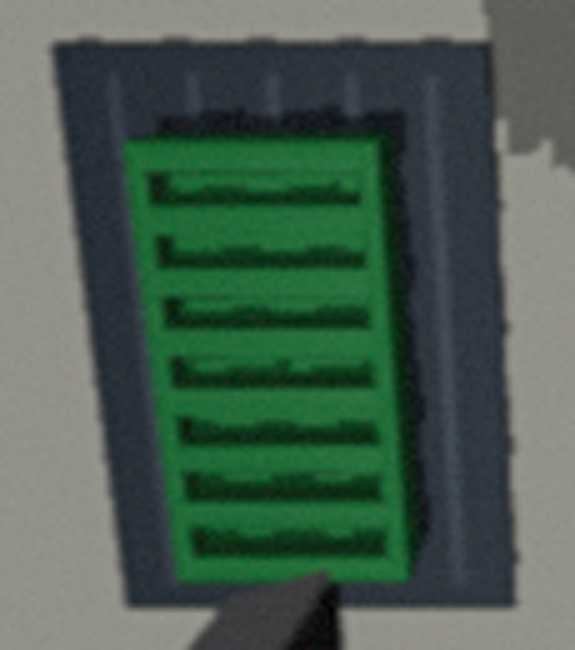

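View pics/b9.png

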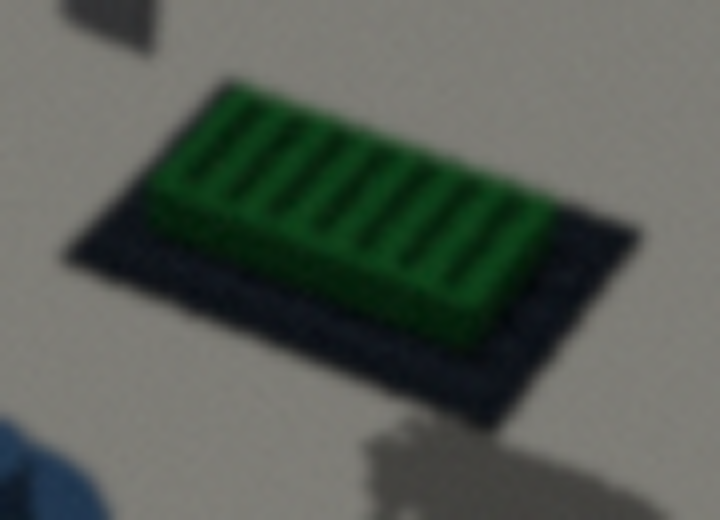

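View pics/c9.png

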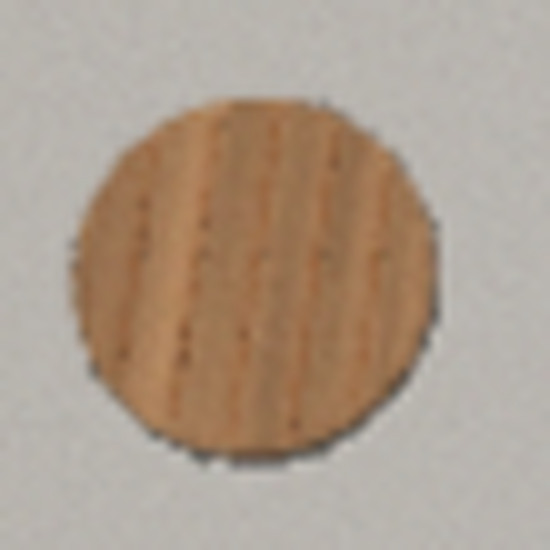

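View pics/d9.png

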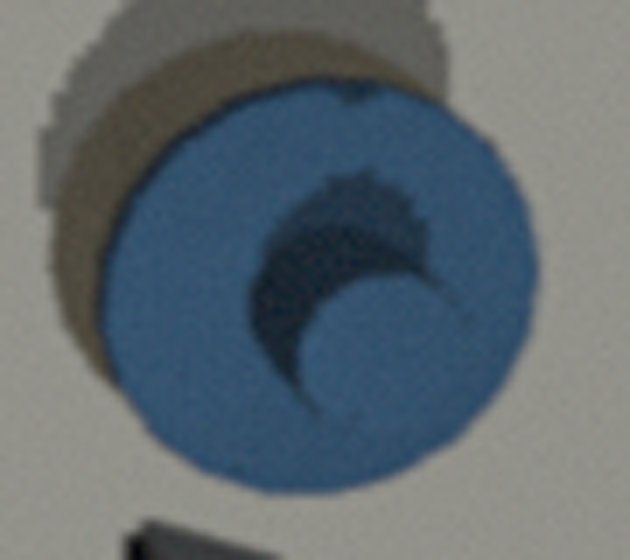

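Run:
```python
from h import *
import pickle; i=pickle.load(open("w9.pkl","rb")); np.set_printoptions(precision=1,suppress=True)
W=lambda u,v,z:pt("wrist",115+u/5-.4,105+v/5-.4,z,i)
S=lambda u,v,z:pt("side",260+u/8-.45,125+v/8-.45,z)
T=lambda u,v,z:pt("top",165+u/10-.45,170+v/10-.45,z)
D=lambda u,v,z:pt("wrist",310+u/7-.45,145+v/7-.45,z,i)
def rect(n,P):
    P=np.array(P); print(n,P.mean(0)[:2],[np.linalg.norm(P[k]-P[k-1]).round(1) for k in range(4)],[np.degrees(np.arctan2(*e[[1,0]])) for e in (P[3]-P[0],P[2]-P[1])])
rect("mat w",[W(*p,3) for p in [(55,43),(490,42),(514,605),(128,606)]])
rect("dish w",[W(*p,21) for p in [(125,141),(381,138),(411,580),(177,580)]])
# side: mat corners left, bottom, right known ; top hidden
a,b,c=[S(*p,3) for p in [(65,257),(490,432),(642,233)]]; print("mat s",(a+c)/2,np.linalg.norm(a-b),np.linalg.norm(c-b),np.degrees(np.arctan2(*(a-b)[[1,0]])))
P=[S(*p,21) for p in [(232,80),(555,203),(472,310),(150,185)]]
rect("dish s",[P[1],P[2],P[3],P[0]])
def fit(n,Q):
    Q=np.array(Q)[:,:2]; s=np.linalg.lstsq(np.c_[2*Q,np.ones(len(Q))],(Q**2).sum(1),rcond=None)[0]; print(n,s[:2],np.sqrt(s[2]+s[0]**2+s[1]**2))
fit("coaster t",[T(*p,8) for p in [(72,265),(110,168),(260,98),(375,138),(437,270),(390,390),(260,458),(150,425)]])
crop("pics/side9.png",175,250,70,62,10,"pics/e9.png")
fit("lid w",[D(*p,58) for p in [(103,300),(180,135),(330,78),(500,150),(538,260),(460,430),(300,493),(150,420)]])
fit("knob w",[D(*p,84) for p in [(300,345),(330,300),(370,278),(410,272),(312,400)]])
```

```text
mat w [ 488.  -203.3] [np.float64(138.9), np.float64(98.1), np.float64(138.7), np.float64(98.3)] [np.float64(-3.981909192022851), np.float64(-3.920287684143137)]
dish w [ 490.1 -204.3] [np.float64(104.1), np.float64(55.9), np.float64(104.6), np.float64(56.1)] [np.float64(-3.9458023550654238), np.float64(-3.810122934141108)]
mat s [ 487.  -201.4    3. ] 137.0289348467957 99.44780609529577 -4.508914754194798
dish s [ 490.3 -202. ] [np.float64(106.8), np.float64(54.1), np.float64(102.9), np.float64(55.9)] [np.float64(-4.839407633931259), np.float64(-3.983948817021141)]
coaster t [496.8 183. ] 45.80594385433915
lid w [500.7  -4.6] 31.46511624610996
knob w [501.7  -4. ] 11.44435016385028
```

View pics/e9.png

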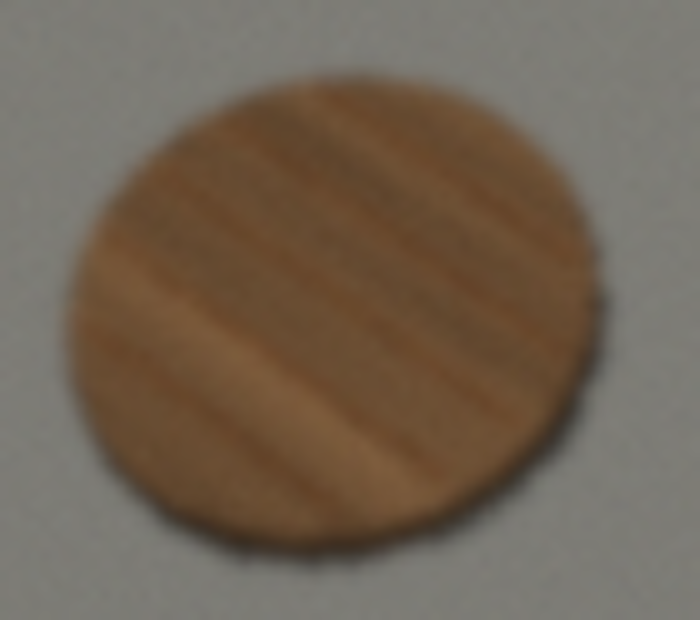

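Dish versus mat: off by 2–3 mm in x and 1 mm in y, with parallel angles, so it's good. The coaster is at (496.8,183) and unmoved; the bowl is at (500.7,-4.3). Going back for the bowl.

```bash
python3 -m handwheel '[{"linear":[0,1,0],"twist":[0.05,0.33,0],"jaw":0},{"linear":[0,1,0],"twist":[0,0,0],"jaw":0},{"linear":[0,1,0],"twist":[0,0,0],"jaw":0},{"linear":[0,0.7,0],"twist":[0,0,0],"jaw":0},{"linear":[0,0,0],"twist":[0,0,0],"jaw":0},{"linear":[0,0,0],"twist":[0,0,0],"jaw":0}]'
```

```text
t: 18.27
ee_pos: [491.2, -18.1, 167.1]
eef_rot: [[-0.009, 0.08, 0.997], [-0.006, 0.997, -0.081], [-1.0, -0.006, -0.009]]
force: [-0.0, -0.2, -0.1]
width: 93.8
```

```bash
python3 -m handwheel '[{"linear":[0.36,0.54,0],"twist":[0.06,-0.09,0],"jaw":0},{"linear":[0,0,-0.7],"twist":[0,0,0],"jaw":0},{"linear":[0,0,-0.7],"twist":[0,0,0],"jaw":0},{"linear":[0,0,-0.5],"twist":[0,0,0],"jaw":0},{"linear":[0,0,0],"twist":[0,0,0],"jaw":0}]'
```

```text
t: 18.68
ee_pos: [504.7, -8.0, 118.8]
eef_rot: [[0.006, 0.089, 0.996], [0.0, 0.996, -0.089], [-1.0, 0.001, 0.006]]
force: [-0.2, -0.8, -0.3]
width: 94.4
```

```bash
python3 -m handwheel '[{"linear":[-0.16,0.15,-0.5],"twist":[0,0.06,0],"jaw":0},{"linear":[0,0,-0.7],"twist":[0,0,0],"jaw":0},{"linear":[0,0,-0.4],"twist":[0,0,0],"jaw":0},{"linear":[0,0,0],"twist":[0,0,0],"jaw":0}]'
```

```text
t: 19.02
ee_pos: [502.1, -5.3, 77.5]
eef_rot: [[0.002, 0.093, 0.996], [0.001, 0.996, -0.093], [-1.0, 0.001, 0.001]]
force: [-1.1, 0.0, -0.0]
width: 93.9
```

```bash
python3 -m handwheel '[{"linear":[-0.06,0.05,-0.5],"twist":[0,0.02,0],"jaw":0},{"linear":[0,0,0],"twist":[0,0,0],"jaw":0},{"linear":[0,0,0],"twist":[0,0,0],"jaw":0}]'
```

```text
t: 19.27
ee_pos: [501.1, -4.1, 64.6]
eef_rot: [[0.0, 0.094, 0.996], [0.001, 0.996, -0.094], [-1.0, 0.001, 0.0]]
force: [-0.0, 0.3, -0.3]
width: 94.0
```

```bash
python3 -m handwheel '[{"linear":[-0.02,0,-0.12],"twist":[0,0,0],"jaw":0},{"linear":[0,0,0],"twist":[0,0,0],"jaw":0.4},{"linear":[0,0,0],"twist":[0,0,0],"jaw":1},{"linear":[0,0,0],"twist":[0,0,0],"jaw":1},{"linear":[0,0,0],"twist":[0,0,0],"jaw":1},{"linear":[0,0,0],"twist":[0,0,0],"jaw":1},{"linear":[0,0,0],"twist":[0,0,0],"jaw":1},{"linear":[0,0,0],"twist":[0,0,0],"jaw":1}]';python3 -m handwheel '[{"linear":[0,0,0],"twist":[0,0,0],"jaw":1},{"linear":[0,0,0],"twist":[0,0,0],"jaw":1},{"linear":[0,0,0],"twist":[0,0,0],"jaw":1},{"linear":[0,0,0],"twist":[0,0,0],"jaw":1},{"linear":[0,0,0],"twist":[0,0,0],"jaw":1}]'
```

```text
t: 19.93
ee_pos: [502.6, -4.2, 64.4]
eef_rot: [[0.006, 0.094, 0.996], [0.0, 0.996, -0.094], [-1.0, 0.001, 0.006]]
force: [-0.4, 0.1, 0.6]
width: 50.8
t: 20.35
ee_pos: [502.7, -4.1, 64.5]
eef_rot: [[0.006, 0.094, 0.996], [0.001, 0.996, -0.094], [-1.0, 0.001, 0.006]]
force: [0.2, -0.2, -0.2]
width: 23.3
```

```bash
python3 -m handwheel '[{"linear":[0,0,0.2],"twist":[0,0,0],"jaw":1},{"linear":[0,0,0.5],"twist":[0,0,0],"jaw":1},{"linear":[0,0,0.7],"twist":[0,0,0],"jaw":1},{"linear":[0,0,0.7],"twist":[0,0,0],"jaw":1},{"linear":[0,0,0.4],"twist":[0,0,0],"jaw":1},{"linear":[0,0,0],"twist":[0,0,0],"jaw":1}]';python3 -m handwheel '[{"linear":[0,0.4,0.05],"twist":[0,0,0],"jaw":1},{"linear":[0,0.8,0.05],"twist":[0,0,0],"jaw":1},{"linear":[0,1,0.05],"twist":[0,0,0],"jaw":1},{"linear":[0,1,0],"twist":[0,0,0],"jaw":1},{"linear":[0,1,0],"twist":[0,0,0],"jaw":1},{"linear":[0,1,0],"twist":[0,0,0],"jaw":1},{"linear":[0,0.8,0],"twist":[0,0,0],"jaw":1},{"linear":[0,0.5,0],"twist":[0,0,0],"jaw":1}]'
```

```text
t: 20.85
ee_pos: [497.9, -3.7, 124.7]
eef_rot: [[-0.007, 0.094, 0.996], [0.002, 0.996, -0.094], [-1.0, 0.001, -0.007]]
force: [0.7, -0.8, -2.3]
width: 23.1
t: 21.52
ee_pos: [492.3, 166.7, 120.6]
eef_rot: [[-0.019, 0.101, 0.995], [0.002, 0.995, -0.101], [-1.0, -0.0, -0.019]]
force: [0.8, 0.0, -2.7]
width: 23.1
```

```bash
python3 -m handwheel '[{"linear":[0.2,0.3,0],"twist":[-0.02,-0.18,0],"jaw":1},{"linear":[0,0.1,-0.3],"twist":[0,0,0],"jaw":1},{"linear":[0,0,-0.4],"twist":[0,0,0],"jaw":1},{"linear":[0,0,-0.3],"twist":[0,0,0],"jaw":1},{"linear":[0,0,0],"twist":[0,0,0],"jaw":1},{"linear":[0,0,0],"twist":[0,0,0],"jaw":1}]'
```

```text
t: 22.02
ee_pos: [493.5, 179.5, 87.3]
eef_rot: [[-0.008, 0.097, 0.995], [-0.002, 0.995, -0.097], [-1.0, -0.003, -0.008]]
force: [0.1, -0.2, -3.2]
width: 23.6
```

```bash
python3 -m handwheel '[{"linear":[0.2,0.14,-0.1],"twist":[0.02,-0.08,0],"jaw":1},{"linear":[0,0,0],"twist":[0,0,0],"jaw":1},{"linear":[0,0,0],"twist":[0,0,0],"jaw":1}]'
python3 - <<'E'
from h import *
s=read_state();print(s["ee_pos"],s["eef_rot"][:,0])
im=capture("side"); cv2.imwrite("pics/s10.png",im[:,:,::-1]);crop("pics/s10.png",150,220,100,100,7,"pics/s10c.png")
E
```

```text
t: 22.27
ee_pos: [499.1, 181.3, 84.0]
eef_rot: [[-0.0, 0.101, 0.995], [-0.001, 0.995, -0.101], [-1.0, -0.001, 0.0]]
force: [0.1, 0.2, -3.1]
width: 23.6
[499.12112686 181.30874419  83.96461629] [-7.85303336e-06 -8.34418214e-04 -9.99999652e-01]
```

View pics/s10c.png

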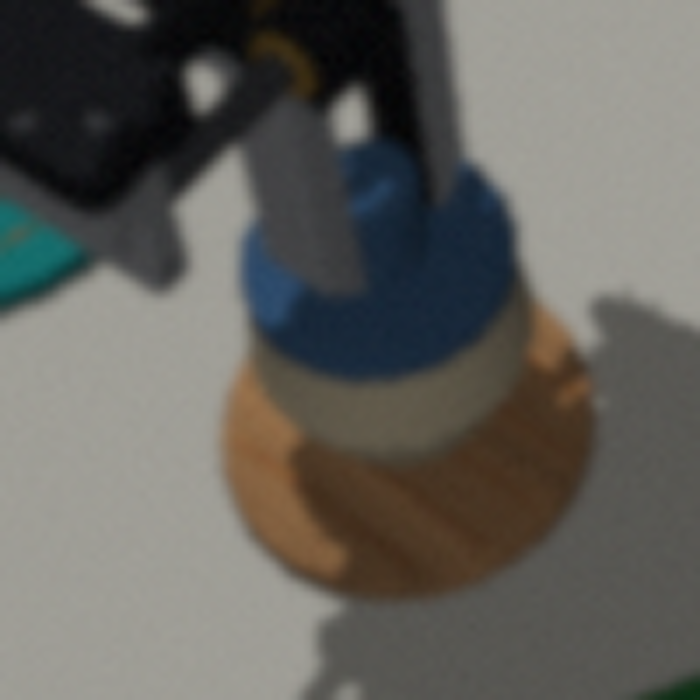

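Run:
```python
from h import *
for x in (495.5,497.5,499.5):
  l=np.array([(np.array(px("side",(x+32*np.cos(a),181.3+32*np.sin(a),77.5)))-[150,220])*7+3 for a in np.linspace(0,6.28,90)])
  print(x,l[:,0].min(),l[:,0].max(),l[:,1].max(),l[:,1].min())
```

```text
495.5 245.96882115116188 528.0175455266383 369.3501110744406 136.18197970733584
497.5 238.8068104362343 520.57923773319 365.64498843542754 132.9864053584165
499.5 231.66075658076267 513.157417686707 361.94839293590627 129.79767039557206
```

```bash
python3 -m handwheel '[{"linear":[-0.03,0.07,-0.25],"twist":[0,0,0],"jaw":1},{"linear":[0,0,0],"twist":[0,0,0],"jaw":1}]';  python3 -m handwheel '[{"linear":[0,0,-0.12],"twist":[0,0,0],"jaw":1}]'
```

```text
t: 22.48
ee_pos: [499.2, 183.0, 78.2]
eef_rot: [[0.002, 0.101, 0.995], [-0.0, 0.995, -0.101], [-1.0, -0.0, 0.002]]
force: [-0.5, 0.2, -3.4]
width: 23.8
t: 22.57
ee_pos: [499.9, 183.2, 75.9]
eef_rot: [[0.004, 0.101, 0.995], [0.0, 0.995, -0.101], [-1.0, 0.001, 0.004]]
force: [-0.5, 0.1, -2.5]
width: 23.3
```

```bash
python3 -m handwheel '[{"linear":[-0.1,0,-0.08],"twist":[0,0.04,0],"jaw":1}]';  python3 -m handwheel '[{"linear":[-0.04,0,-0.07],"twist":[0,0,0],"jaw":1}]';  python3 -m handwheel '[{"linear":[0,0,-0.07],"twist":[0,0,0],"jaw":1}]'
```

```text
t: 22.65
ee_pos: [497.3, 183.1, 73.5]
eef_rot: [[-0.001, 0.101, 0.995], [0.0, 0.995, -0.101], [-1.0, -0.0, -0.001]]
force: [-1.0, -0.0, -2.8]
width: 23.5
t: 22.73
ee_pos: [496.3, 183.4, 72.4]
eef_rot: [[-0.0, 0.101, 0.995], [0.0, 0.995, -0.101], [-1.0, 0.0, -0.0]]
force: [-1.6, -0.3, 9.2]
width: 23.2
t: 22.82
ee_pos: [496.7, 183.4, 72.5]
eef_rot: [[0.002, 0.101, 0.995], [0.0, 0.995, -0.101], [-1.0, 0.001, 0.001]]
force: [-3.5, -0.2, 9.0]
width: 23.3
```

Contact at 72.5 mm (64.5 + 8). Releasing and rising.

```bash
python3 -m handwheel '[{"linear":[0,0,0],"twist":[0,0,0],"jaw":0.6},{"linear":[0,0,0],"twist":[0,0,0],"jaw":0.5},{"linear":[0,0,0],"twist":[0,0,0],"jaw":0.4},{"linear":[0,0,0.1],"twist":[0,0,0],"jaw":0.4},{"linear":[0,0,0.6],"twist":[0,0,0],"jaw":0.3},{"linear":[0,0,1],"twist":[0,0,0],"jaw":0.2},{"linear":[0,0,1],"twist":[0,0,0],"jaw":0},{"linear":[0,0,1],"twist":[0,0,0],"jaw":0}]'; python3 -m handwheel '[{"linear":[0,0,1],"twist":[0,0,0],"jaw":0},{"linear":[0,-1,0.2],"twist":[0,0,0],"jaw":0},{"linear":[0,-1,0],"twist":[0,0,0],"jaw":0},{"linear":[0,-1,0],"twist":[0,0,0],"jaw":0},{"linear":[0,-1,0],"twist":[0,0,0],"jaw":0},{"linear":[0,-1,0],"twist":[0,0,0],"jaw":0},{"linear":[0,-1,0],"twist":[0,0,0],"jaw":0},{"linear":[0,0,0],"twist":[0,0,0],"jaw":0}]'
python3 - <<'E'
from h import *
for n in ("top","side"):
  im=capture(n); cv2.imwrite(f"pics/{n}11.png",im[:,:,::-1])
crop("pics/side11.png",155,100,210,220,2.7,"pics/s11c.png")
crop("pics/top11.png",150,160,80,75,8,"pics/t11c.png")
E
```

```text
t: 23.48
ee_pos: [493.1, 182.8, 163.3]
eef_rot: [[-0.008, 0.101, 0.995], [-0.002, 0.995, -0.101], [-1.0, -0.003, -0.008]]
force: [-0.2, -1.0, -0.6]
width: 73.1
t: 24.15
ee_pos: [497.0, 29.4, 206.4]
eef_rot: [[0.012, 0.095, 0.995], [0.001, 0.996, -0.095], [-1.0, 0.002, 0.012]]
force: [-0.0, 0.1, -0.1]
width: 93.7
```

View pics/s11c.png

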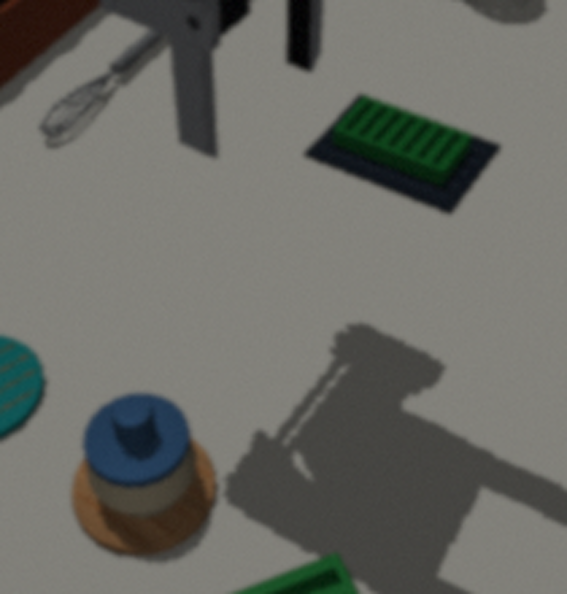

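View pics/t11c.png

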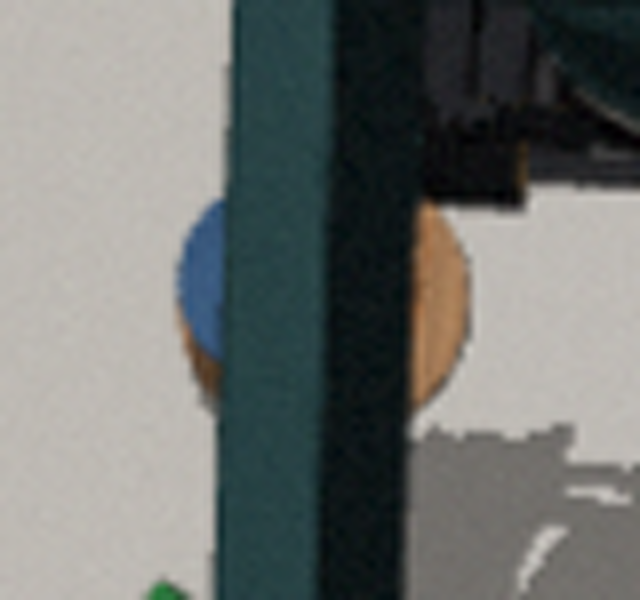

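```bash
python3 -m handwheel '[{"linear":[0,-1,0.1],"twist":[0,0,0],"jaw":0},{"linear":[0,-1,0.1],"twist":[0,0,0],"jaw":0},{"linear":[0,-1,0.1],"twist":[0,0,0],"jaw":0},{"linear":[0,-0.5,0],"twist":[0,0,0],"jaw":0},{"linear":[0,0,0],"twist":[0,0,0],"jaw":0}]'
python3 - <<'E'
from h import *
for n in ("top","side"):
  im=capture(n); cv2.imwrite(f"pics/{n}12.png",im[:,:,::-1])
crop("pics/top12.png",155,165,70,70,8,"pics/t12c.png")
crop("pics/side12.png",170,235,75,80,8,"pics/s12c.png")
E
```

```text
t: 24.67
ee_pos: [497.5, -51.0, 214.0]
eef_rot: [[0.012, 0.082, 0.997], [0.008, 0.997, -0.082], [-1.0, 0.009, 0.012]]
force: [-0.2, -0.2, -0.3]
width: 93.8
```

View pics/t12c.png

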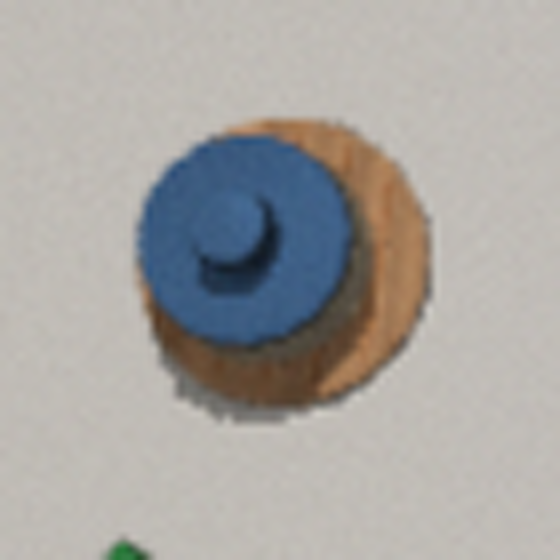

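View pics/s12c.png

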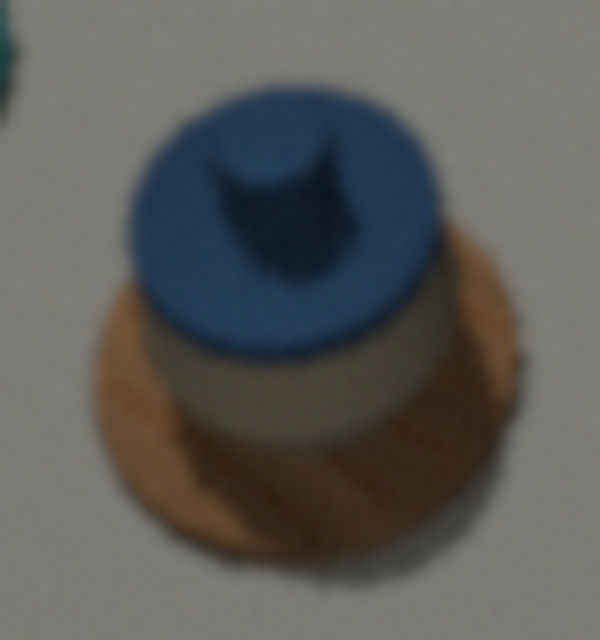

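Run:
```python
from h import *
np.set_printoptions(precision=1,suppress=True)
T=lambda u,v,z:pt("top",155+u/8-.45,165+v/8-.45,z)
S=lambda u,v,z:pt("side",170+u/8-.45,235+v/8-.45,z)
def fit(n,Q):
    Q=np.array(Q)[:,:2]; s=np.linalg.lstsq(np.c_[2*Q,np.ones(len(Q))],(Q**2).sum(1),rcond=None)[0]; print(n,s[:2],np.sqrt(s[2]+s[0]**2+s[1]**2))
fit("lid t",[T(*p,66) for p in [(138,245),(165,170),(245,133),(325,170),(352,240),(320,315),(240,348),(160,310)]])
fit("lid s",[S(*p,66) for p in [(130,230),(180,130),(300,85),(420,150),(443,220),(400,305),(280,358),(170,315)]])
fit("coaster t",[T(*p,8) for p in [(225,132),(300,118),(370,140),(430,245),(400,350),(350,392),(270,408),(190,375),(150,310)]])
fit("coaster s",[S(*p,8) for p in [(130,290),(97,380),(130,490),(200,545),(290,562),(400,540),(490,470),(520,350),(450,220)]])
```

```text
lid t [493.6 183.9] 32.133490499140805
lid s [493.4 185.4] 31.665199426355084
coaster t [496.3 181.9] 45.964396153091904
coaster s [494.6 184.9] 45.87052511387142
```

```bash
python3 -c "
from workcell import *
print(hand_in())"
```

```text
the job is handed in; nothing more can be done
None
```

The job is done and handed in at about 25 s of the 69 s allowed. I lifted the sugar bowl off by its knob and set it on the sill between the stack and the mat. The dish then went onto the mat, and the bowl went back onto the bamboo coaster.

**Last camera checks:**
- **Dish:** it lies flat on the mat, about 2–3 mm off the middle along the mat's length and about 1 mm across it. Its length is within about 0.5° of the mat's.
- **Bowl:** it stands upright on the coaster, about 1–3 mm off the middle. The top camera gives (-2.7, +2.0) mm and the side camera (-1.2, +0.5) mm, which differ within the roughly 2 mm calibration.
- **Coaster:** it still lies at about (496, 182) mm, the same as before to within measuring error.
- **Arm and forces:** the arm is clear of everything with the gripper open. The highest force I read at the wrist was about 18 N, while pressing to check the bowl had touched down on the sill.

**What disagreed:** while setting the bowl on the sill, the resting force reading looked as if the bowl still hung in the gripper. The height and a short press (+15 to +18 N) showed it was standing. During those attempts the arm drifted about 5 mm sideways with the bowl standing on the sill. I measured the bowl's position again before picking it back up.

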